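# Stand the recipe card and hold a bag clip open around its edge

## Task

Stand the recipe card up on its short edge in the slot of the white wooden card holder, about centred and pushed fully home, and let go of it. Then pick up the yellow bag clip, squeeze its handles against the spring so the jaws gape wide, and bring the open jaws from the side well around one of the card's two upright edges, so that I can tuck a shopping slip in there: finish while still holding the clip wide open in the gripper, one jaw on either side of the card and touching neither the card nor anything else. Leave the garlic press, the bowl and the cup where they are.

Things in the scene. Friction and masses are not known exactly. Their poses are not given: they have to be found in the camera images.
- card_center (a point): Centre of the recipe card: stiff cream board, 120 long x 64 wide x 4 mm thick, 35 g, blue band at one short end. x runs along the length to the banded end, y across the width, z is the face normal. At the start it lies flat (z up) on the chopping board, its banded end jutting 39 to 49 mm past the board's edge with free air below. Either short end may go down in the holder, facing either way.
- holder: Fixed white wooden card holder, a block 50 (x) x 90 (y) x 38 mm high on the table; origin at the centre of its underside, z up. A slot runs along y through all its length at x = 0: 7 mm wide, floor 10 mm above the table; its top 5 mm flare in a V to a 17 mm wide mouth. A card fully home has its centre 70 mm above the table, its width along y, and may lean up to 0.11 rad.
- clip_pivot (a point): Pivot of the yellow bag clip (two plastic levers 24 mm wide, 98 mm long, 38 g), half-way up its width: 12 mm above the table as the clip lies on its side, pivot axis z upright. Shut, x points along the middle line to the jaw tips; the handles lie behind, ending 44 mm from the pivot, 43 mm apart over their outer faces (35 mm at 30 mm behind). Rides on the lever of tip_a, so turns as the clip opens.
- tip_a (a point): Tip of the clip's first jaw (+y side), on its inner face, half-way up the clip's width, 53 mm from the pivot. The line from clip_pivot to the mid-point of tip_a and tip_b always is the clip's middle line.
- tip_b (a point): Tip of the clip's second jaw (-y side), on its inner face, half-way up the width, 53 mm from the pivot. Shut, the tips meet; fully open they stand about 30 mm apart. The pivot barrel between the levers is 5 mm in radius.
- clip_jaw (a joint): Opening angle between the clip's levers: 0 shut, 0.55 rad fully open (hard stop, handles then parallel, about 18 mm over their outer faces); 0.4 or more is wide open. Squeezing the handles together opens it: 30 mm behind the pivot this takes 4 N to start, 10 N for fully open. The spring shuts it.
- board: Fixed walnut chopping board, 220 (x) x 300 (y) mm, top 25 mm above the table; origin at the centre of its underside. The card lies over its -y edge (towards the holder); the garlic press lies on its other half.
- press: Bystander: stainless steel garlic press, about 200 mm long (x axis), 34 mm wide, 46 mm high, lying on the chopping board; origin at its underside, about the middle of its length.
- bowl: Bystander: red plastic bowl, 124 mm across the rim, 50 mm high, origin at the centre of its underside.
- cup: Bystander: pale green ceramic cup, 74 mm across the rim, 66 mm high, no handle, origin at the centre of its underside.
Mind the look-alikes: they are no part of the job. Of the things that look like the part that bears clip_pivot, take the one that is farthest from the robot's base at the start.

How it is judged (in metres and radians):
On the way, in this order (a step that is already met when the one before it is completed fails the run):
1. the card stands upright in the holder's slot, home, and let go of (angle between the x axis of card_center and the z axis of holder, either way round below 0.16 rad and x of card_center in the frame of holder between -0.012 and 0.012 m and y of card_center in the frame of holder between -0.022 and 0.022 m and z of card_center in the frame of holder between 0.065 and 0.074 m and angle between the y axis of card_center and the y axis of holder, either way round below 0.12 rad and contact force between the fingers and card below 0.1 N and linear speed of card below 0.02 m/s), for 0.3 s.
2. the clip is picked up and squeezed wide open (value of joint clip_jaw above 0.4 rad and contact force between the fingers and clip above 1 N and height (world z) of clip_pivot above 0.045 m), for 0.2 s.
At the end, for the whole second after the job is handed in: Card on a short end in the slot (within 0.16 rad of vertical, home, within 22 mm of centred), not gripped. Clip held still, 0.40 rad or more open, 45 mm or more up, a jaw tip each side of the card, over 3 mm off its mid-plane and 8 mm in from a side edge, under 0.3 N on anything else (all of step 2 and angle between the x axis of card_center and the z axis of holder, either way round below 0.16 rad and x of card_center in the frame of holder between -0.012 and 0.012 m and y of card_center in the frame of holder between -0.022 and 0.022 m and z of card_center in the frame of holder between 0.065 and 0.074 m and angle between the y axis of card_center and the y axis of holder, either way round below 0.12 rad and contact force between the fingers and card below 0.1 N and ((y of tip_a in the frame of card_center between -0.02 and 0.024 m and y of tip_b in the frame of card_center between -0.02 and 0.024 m and y of clip_pivot in the frame of card_center above 0.034 m) or (y of tip_a in the frame of card_center between -0.024 and 0.02 m and y of tip_b in the frame of card_center between -0.024 and 0.02 m and y of clip_pivot in the frame of card_center below -0.034 m)) and ((z of tip_a in the frame of card_center above 0.003 m and z of tip_b in the frame of card_center below -0.003 m) or (z of tip_a in the frame of card_center below -0.003 m and z of tip_b in the frame of card_center above 0.003 m)) and x of tip_a in the frame of card_center between -0.058 and 0.058 m and x of tip_b in the frame of card_center between -0.058 and 0.058 m and contact force between clip and card below 0.3 N and contact force between clip and holder below 0.3 N and contact force between clip and board below 0.3 N and contact force between clip and press below 0.3 N and contact force between clip and bowl below 0.3 N and contact force between clip and cup below 0.3 N and linear speed of clip below 0.02 m/s); the arm keeps its last pose, push and grip.
It fails at once if the garlic press is moved more than 25 mm (distance of press from where it was at the start of the episode above 0.025 m).
It fails at once if the bowl is moved more than 25 mm (distance of bowl from where it was at the start of the episode above 0.025 m).
It fails at once if the cup is moved more than 25 mm (distance of cup from where it was at the start of the episode above 0.025 m).
It also fails if it takes over 58 s, if anything falls off the work surface, if the arm or the gripper's body presses on something with over 40 N, if the wrist force passes 120 N, or if a joint passes its speed limit or range.

## Robot

A 6-joint arm with a two-finger parallel gripper is mounted at the origin on the work surface. World frame = base frame: x ahead of the robot, y to its left, z up, the work surface at z = 0. Lengths are in mm, angles in degrees, forces in N, time in s.
With the tool pointing down it reaches from about 350 to 850 mm from the base axis. Payload 8.1 kg.
Tool frame: the origin (TCP) lies on the centre line of the jaws, within the pads' length; the fingertips stand 11 mm ahead of it and the grasp point (between the pads) lies 8 mm behind it; z points along the fingers, y is the direction in which the jaws open and shut (so a half turn about z gives the same grasp; the last joint's range is limited). The gripper opens to 85 mm and grips with 20 to 120 N. Pads are 22 mm wide; open, the fingers measure 114 mm over their backs; the gripper's body (76 mm by 85 mm) begins 54 mm behind the grasp point. The pads swing forward as they close: fully open they stand 13 mm farther back than shut.
Start: joints at [-68.721, 7.471, 85.268, -0, 87.261, -4.893], TCP at [264.667, -538.476, 242.292] pointing down, gripper open.
Joint ranges: [-169.43, 169.43], [-51.17, 129.36], [1.28, 143.12], [-76.62, 256.62], [0, 156.53], [-152.29, 152.29]. Speed limits (degrees/s): [136.94, 136.94, 159.86, 180, 180, 180].

## Interface

Orientations are given as [roll, pitch, yaw] about the fixed x, y, z axes, in that order (R = Rz(yaw) Ry(pitch) Rx(roll)).
In Python, from bench import telemetry, viewer, r gives the robot as it stands.
- The arm moves only by the shell command python3 -m inch 'ROWS' [FORCE]. ROWS is JSON, a list of rows, each a list of 3 entries, a list of its own where there are three numbers: the shift along the tool's x, y, z in cm, then the turn, a rotation vector about the tool's x, y, z in rad, then the opening, from 0 (shut) to 1 (fully open). A call has 1 to 20 rows; each row is the pose to reach, as a shift and turn from the pose commanded when the call began, along the tool's axes at that moment; what a row does not reach only later rows make up. A row lasts 1/10 s, in which the tool goes at most 50 mm and 8.59 degrees, less where a joint would pass 70% of its speed; a pose out of reach is approached as far as the arm can. A call with a gripper value outside its range is refused whole. The fingers move at their own pace and stop on an object; FORCE is the grip in N (left out, the last holds). Time passes only in rows, so rows that repeat a pose let the fingers close. It gives the time, the measured TCP pose, the force and the opening at its end, in the units of the state.
- telemetry.sense(): the state, without advancing time (a new reading comes with each control period).
- viewer.snapshot(name): name is "scene" or "top" or "wrist"; returns the picture (400x640x3 uint8, red, green, blue); there is no depth.
- viewer.camera_model(name): a dict with "fx", "fy", "cx", "cy" (pixels), "cam_to_world" (4x4, takes a point from camera to world coordinates); the wrist camera has in their place "mount" (4x4, takes a point from camera to tool coordinates, whose origin is the TCP and whose axes are the flange's). Camera axes: x right, y down, z forward; pixel columns grow to the right and rows downward; lengths in mm; the calibration is good to about 2 mm. A picture is of the moment at which its call begins: read the wrist's pose just before it. camera_model takes no time and is no camera call.
- r.hand_in(): hands the job in, once; it reports no verdict.
The state is a dict: "time": time; "joint_pos": joint angles; "qd": joint speeds; "joint_efforts": joint torques, N m; "tool_pos": TCP position; "tcp_rot": TCP orientation; "ft_force": force on the tool from outside, world axes, zero at the start; "wrist_torque": the same for the moment, N m; "finger_gap": finger opening in mm.
Only numpy, scipy, OpenCV 4.12 (cv2) and the standard library are available. Lean on these libraries where they do the work, as an engineer would, in place of code of your own. Each camera call takes 0.05 s, during which the arm holds its last target.

## Working session

There is one attempt and no reset: what is moved stays moved. The work goes in short steps, Python scripts to look and compute and a shell command to move; the robot and the scene stay as the last step left them, time stands still between calls to the robot, and variables do not carry over. Pictures are saved under pics/ and viewed, and the job is handed in when it is done.

```bash
ls; mkdir -p pics; python3 - <<'E'
from bench import telemetry, viewer, r
import cv2,numpy as np
s=telemetry.sense(); print(s)
for n in ["scene","top","wrist"]:
    m=viewer.camera_model(n); print(n,{k:(np.round(v,3).tolist() if not np.isscalar(v) else v) for k,v in m.items()})
    im=viewer.snapshot(n); cv2.imwrite(f"pics/{n}0.png",im[:,:,::-1])
E
```

```text
pics
{'time': 0.0, 'joint_pos': array([-6.87207781e+01,  7.51565125e+00,  8.53312095e+01,  5.74305084e-04,
        8.72608364e+01, -4.89264322e+00]), 'qd': array([-0.00213437,  0.03095219, -0.00219879,  0.08147174,  0.0573617 ,
       -0.06267787]), 'joint_efforts': array([ 5.49596207e-04, -5.69404328e+01, -5.00543797e+01, -1.53887404e-04,
        1.46918610e-02, -6.08705491e-06]), 'tool_pos': array([ 264.4697732 , -537.96714166,  241.22024778]), 'tcp_rot': array([-1.79892744e+02, -9.75688195e-03,  2.61718280e+01]), 'ft_force': array([0.10110671, 0.05103493, 0.30244979]), 'wrist_torque': array([-0.06606516,  0.02409061,  0.00910776]), 'finger_gap': 85.63158757972671}
scene {'fx': 386.59261735781723, 'fy': 386.59261735781723, 'cx': 318.8796553518085, 'cy': 197.37140494510516, 'cam_to_world': [[0.328, 0.692, -0.643, 1132.118], [0.945, -0.241, 0.223, -195.088], [-0.0, -0.68, -0.733, 745.963], [0.0, 0.0, 0.0, 1.0]]}
top {'fx': 364.8141729715379, 'fy': 364.8141729715379, 'cx': 324.09798287781484, 'cy': 194.5605922782144, 'cam_to_world': [[0.023, -0.981, 0.191, 357.57], [-1.0, -0.021, 0.013, -0.95], [-0.009, -0.191, -0.982, 914.684], [0.0, 0.0, 0.0, 1.0]]}
wrist {'fx': 284.4776855853803, 'fy': 284.4776855853803, 'cx': 319.7395267106192, 'cy': 204.18543670815302, 'mount': [[0.0, -0.948, -0.318, 82.667], [1.0, 0.001, -0.002, -1.097], [0.002, -0.318, 0.948, -131.405], [0.0, 0.0, 0.0, 1.0]]}
```

View pics/scene0.png

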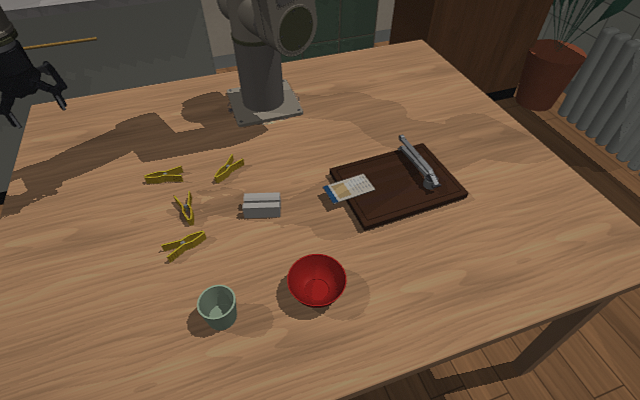

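View pics/top0.png

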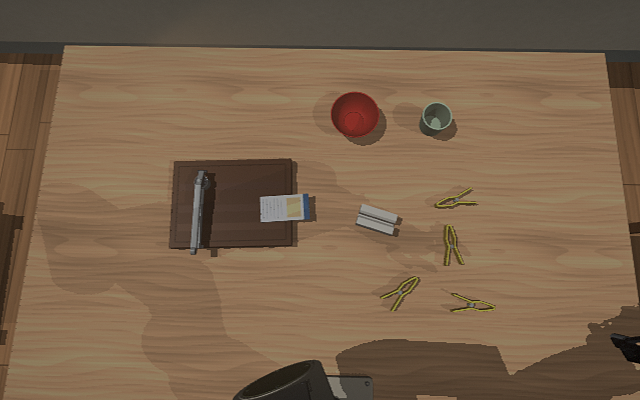

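View pics/wrist0.png

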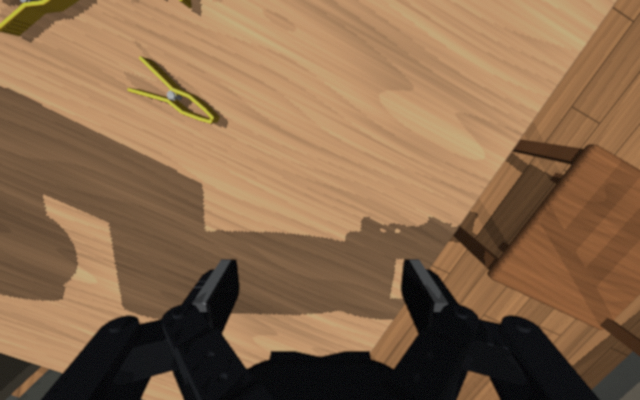

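Seen: four yellow clips, in top view at about (456,200), (453,245), (402,292) and (472,303). The card is at (285,208), the holder at (378,220), the board with the press on the left, the bowl at (355,115) and the cup at (436,119). Next I'll measure them.

```bash
cat > h.py <<'E'
from bench import telemetry, viewer, r
import cv2,numpy as np
from scipy.spatial.transform import Rotation as Ro
def cam(n,s=None):
    m=viewer.camera_model(n)
    if 'mount' in m:
        s=s or telemetry.sense()
        T=np.eye(4);T[:3,:3]=Ro.from_euler('xyz',s['tcp_rot'],degrees=True).as_matrix();T[:3,3]=s['tool_pos']
        return m,T@m['mount']
    return m,np.array(m['cam_to_world'])
def ray(mc,uv):
    m,T=mc; uv=np.atleast_2d(uv).astype(float)
    d=np.c_[(uv[:,0]-m['cx'])/m['fx'],(uv[:,1]-m['cy'])/m['fy'],np.ones(len(uv))]@T[:3,:3].T
    return T[:3,3],d
def onz(mc,uv,z):
    o,d=ray(mc,uv); return o+d*((z-o[2])/d[:,2])[:,None]
def proj(mc,P):
    m,T=mc; p=(np.atleast_2d(P)-T[:3,3])@T[:3,:3]
    return np.c_[m['fx']*p[:,0]/p[:,2]+m['cx'],m['fy']*p[:,1]/p[:,2]+m['cy']]
def crop(im,x0,y0,x1,y1,k,f):
    cv2.imwrite(f,cv2.resize(im[y0:y1,x0:x1],None,fx=k,fy=k,interpolation=cv2.INTER_CUBIC)[:,:,::-1])
E
python3 - <<'E'
from h import *
im=cv2.imread('pics/top0.png')[:,:,::-1]; mc=cam('top')
hsv=cv2.cvtColor(np.ascontiguousarray(im),cv2.COLOR_RGB2HSV)
m=cv2.inRange(hsv,(22,130,80),(34,255,255))
n,l,st,c=cv2.connectedComponentsWithStats(cv2.dilate(m,np.ones((3,3),np.uint8)))
for i in range(1,n):
    if st[i,4]>60:
        p=onz(mc,c[i],12)[0]; print('clip',c[i].round(1),p.round(1),np.hypot(*p[:2]).round(1),st[i])
for nm,lo,hi,z in [('red',(0,150,60),(6,255,255),50),('blue',(98,120,60),(115,255,255),29),('cup',(50,20,90),(90,110,255),66)]:
    mm=cv2.inRange(hsv,lo,hi); n,l,st,c=cv2.connectedComponentsWithStats(mm)
    for i in range(1,n):
        if st[i,4]>30: print(nm,c[i].round(1),onz(mc,c[i],z)[0].round(1),st[i])
crop(im,420,170,500,230,10,'pics/c1.png')
crop(im,240,170,420,250,4,'pics/c2.png')
E
```

```text
clip [454.5 199.3] [ 527.6 -315.5   12. ] 614.8 [434 186  44  22 335]
clip [450.8 244.5] [ 414.8 -301.4   12. ] 512.7 [443 224  22  43 453]
clip [401.2 291.4] [ 300.6 -178.3   12. ] 349.5 [380 276  39  37 411]
clip [471.9 304.6] [ 274.4 -345.2   12. ] 440.9 [449 292  47  21 381]
red [354.9 114.1] [733.5 -62.   50. ] [ 331   92   49   46 1723]
cup [438.  124.6] [ 703.1 -264.9   66. ] [430 118  20  12  51]
```

View pics/c1.png

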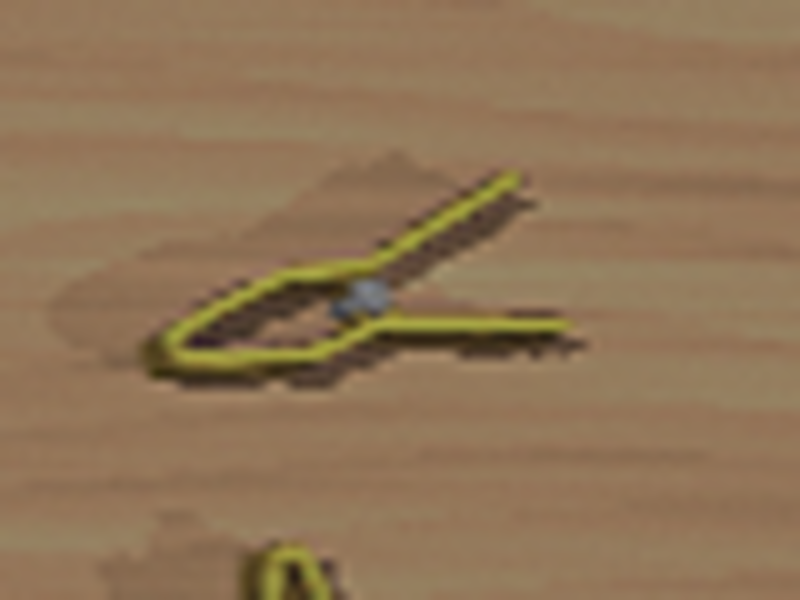

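View pics/c2.png

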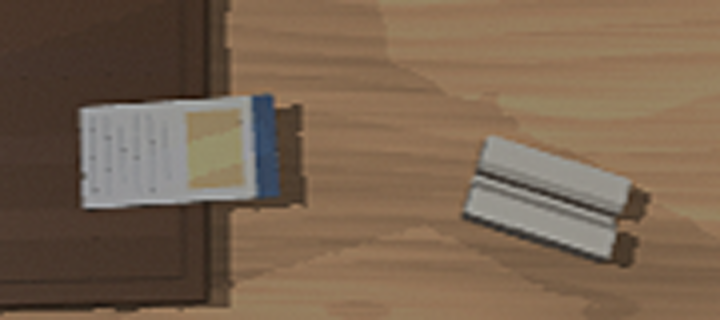

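The clip at top-view (457,200) is 615 mm from the base, and the others are at 513, 441 and 350 mm, so this is the right one. The crop shows it with its pivot at about (457,200), shut tips at (436.5,205.5) and handles on the right. Now the coarse poses of the card and holder.

```bash
python3 - <<'E'
from h import *
mc=cam('top')
C=lambda p:np.array([240+p[0]/4-.4,170+p[1]/4-.4])
card=[C(p) for p in [(80,108),(82,209),(278,196),(272,95)]]
P=onz(mc,card,29); print('card',P.round(1),np.linalg.norm(np.diff(P,axis=0),axis=1))
h=[C(p) for p in [(486,136),(632,180),(612,264),(464,217)]]
P=onz(mc,h,38); print('holder',P.round(1),np.linalg.norm(np.diff(P,axis=0),axis=1),P.mean(0))
for z in (12,24): print('clip piv,tip',onz(mc,[(456.4,199.4),(436.5,205.0)],z).round(1))
print('board edge',onz(mc,[C((222,40)),C((226,290))],25).round(1))
s=telemetry.sense(); R=Ro.from_euler('xyz',s['tcp_rot'],degrees=True).as_matrix(); print(R.round(3))
E
```

```text
card [[521.  170.7  29. ]
 [458.4 165.9  29. ]
 [468.9  46.5  29. ]
 [531.7  52.1  29. ]] [ 62.8380261  119.89690565  63.02879043]
holder [[ 507.2  -79.5   38. ]
 [ 482.1 -167.7   38. ]
 [ 431.2 -155.    38. ]
 [ 457.5  -66.4   38. ]] [91.74023645 52.47455977 92.3930335 ] [ 469.53126247 -117.15128289   38.        ]
clip piv,tip [[ 527.4 -320.3   12. ]
 [ 512.1 -270.1   12. ]]
clip piv,tip [[ 525.1 -316.    24. ]
 [ 510.1 -266.5   24. ]]
board edge [[567.   84.8  25. ]
 [411.5  76.5  25. ]]
[[ 0.897  0.441 -0.001]
 [ 0.441 -0.897  0.001]
 [ 0.    -0.001 -1.   ]]
```

Sizes check out: card 120x63, holder 92x52. The card centre is near (495,109) and the holder near (470,-117), with its slot axis at about 74°. I'll move above them for a closer wrist view.

```bash
python3 -m inch '[[[43.5,-38.5,2],[0,0,-1.2],1],[[43.5,-38.5,2],[0,0,-1.2],1],[[43.5,-38.5,2],[0,0,-1.2],1],[[43.5,-38.5,2],[0,0,-1.2],1],[[43.5,-38.5,2],[0,0,-1.2],1],[[43.5,-38.5,2],[0,0,-1.2],1],[[43.5,-38.5,2],[0,0,-1.2],1],[[43.5,-38.5,2],[0,0,-1.2],1],[[43.5,-38.5,2],[0,0,-1.2],1],[[43.5,-38.5,2],[0,0,-1.2],1],[[43.5,-38.5,2],[0,0,-1.2],1],[[43.5,-38.5,2],[0,0,-1.2],1],[[43.5,-38.5,2],[0,0,-1.2],1],[[43.5,-38.5,2],[0,0,-1.2],1],[[43.5,-38.5,2],[0,0,-1.2],1],[[43.5,-38.5,2],[0,0,-1.2],1],[[43.5,-38.5,2],[0,0,-1.2],1]]'
python3 - <<'E'
from h import *
import pickle
s=telemetry.sense(); im=viewer.snapshot('wrist'); cv2.imwrite('pics/w1.png',im[:,:,::-1]); pickle.dump(s,open('s1.pkl','wb'))
print(s['joint_pos'].round(2),s['tool_pos'].round(1),s['tcp_rot'].round(2),s['time'])
E
```

```text
time: 1.85
tool_pos: [485.1, -2.1, 222.4]
tcp_rot: [180.0, 0.0, 94.8]
ft_force: [0.2, -0.1, -0.4]
finger_gap: 84.9
[-6.3000e+00 -1.0050e+01  1.0461e+02 -1.0000e-02  8.5430e+01 -1.1120e+01] [485.1  -2.1 222.4] [1.7999e+02 1.0000e-02 9.4830e+01] 1.85
```

View pics/w1.png

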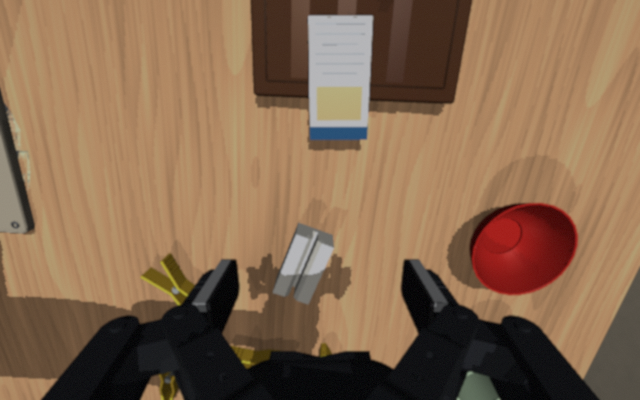

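The view shows the card at (340,75) with its blue band at (338,132), the board's edge at about row 98, and the holder at (304,263). I'll refine the positions by mask and contour.

```bash
python3 - <<'E'
from h import *
import pickle
s=pickle.load(open('s1.pkl','rb')); mc=cam('wrist',s)
im=cv2.imread('pics/w1.png')[:,:,::-1].copy(); hsv=cv2.cvtColor(im,cv2.COLOR_RGB2HSV)
w=cv2.inRange(hsv,(0,0,110),(180,50,255))
def rect(mask,box):
    m=np.zeros_like(mask);x0,y0,x1,y1=box;m[y0:y1,x0:x1]=mask[y0:y1,x0:x1]
    c=max(cv2.findContours(m,0,2)[0],key=cv2.contourArea); return c,cv2.boxPoints(cv2.minAreaRect(c)),cv2.contourArea(c)
blue=cv2.inRange(hsv,(95,120,60),(120,255,255)); yel=cv2.inRange(hsv,(15,60,120),(35,255,255))
c,b,a=rect(cv2.morphologyEx(w|blue|yel,cv2.MORPH_CLOSE,np.ones((3,3),np.uint8)),(295,10,385,150))
b=cv2.approxPolyDP(c,6,True)[:,0]
P=onz(mc,b,29);print('card px',b.tolist(),P.round(1).tolist(),np.linalg.norm(P-np.roll(P,1,0),axis=1).round(1),P.mean(0))
c,b,a=rect(blue,(295,110,385,150)); print('blue',b.tolist(),onz(mc,b,29).round(1).tolist())
c,b,a=rect(w,(260,215,345,310)); 
b=cv2.approxPolyDP(c,4,True)[:,0]; print('holder',b.tolist(),onz(mc,b,38).round(1).tolist())
print('edge',onz(mc,[(258,94.5),(450,101.5)],25).round(1),onz(mc,[(258,90),(450,96)],25).round(1))
crop(im,260,210,350,310,6,'pics/w1h.png'); crop(im,240,0,480,150,3,'pics/w1c.png')
E
```

```text
card px [[308, 15], [309, 108], [295, 115], [295, 149], [312, 149], [308, 135], [358, 138], [359, 149], [382, 149], [384, 111], [372, 117], [373, 17]] [[459.4, 167.6, 29.0], [466.7, 81.1, 29.0], [452.0, 72.6, 29.0], [454.1, 36.0, 29.0], [473.3, 37.6, 29.0], [467.7, 52.6, 29.0], [523.5, 54.1, 29.0], [526.2, 42.1, 29.0], [552.1, 44.3, 29.0], [548.0, 85.0, 29.0], [535.9, 77.7, 29.0], [523.4, 171.3, 29.0]] [64.1 86.8 17.  36.7 19.2 16.  55.9 12.3 26.  40.8 14.1 94.5] [498.53512019  76.85718555  29.        ]
blue [[311.0, 128.0], [365.0, 128.0], [365.0, 138.0], [311.0, 138.0]] [[470.4, 60.5, 29.0], [529.9, 65.5, 29.0], [531.3, 54.8, 29.0], [471.2, 49.7, 29.0]]
holder [[331, 235], [298, 224], [313, 229], [310, 236], [295, 235], [275, 293], [284, 295], [294, 274], [294, 284], [318, 232]] [[504.3, -62.3, 38.0], [463.5, -51.3, 38.0], [481.9, -56.3, 38.0], [479.0, -65.8, 38.0], [460.7, -66.0, 38.0], [439.4, -151.0, 38.0], [451.3, -153.1, 38.0], [462.6, -120.4, 38.0], [463.4, -135.2, 38.0], [488.2, -59.7, 38.0]]
edge [[410.7  90.3  25. ]
 [618.8 100.8  25. ]] [[410.6  94.8  25. ]
 [617.6 106.3  25. ]]
```

View pics/w1h.png

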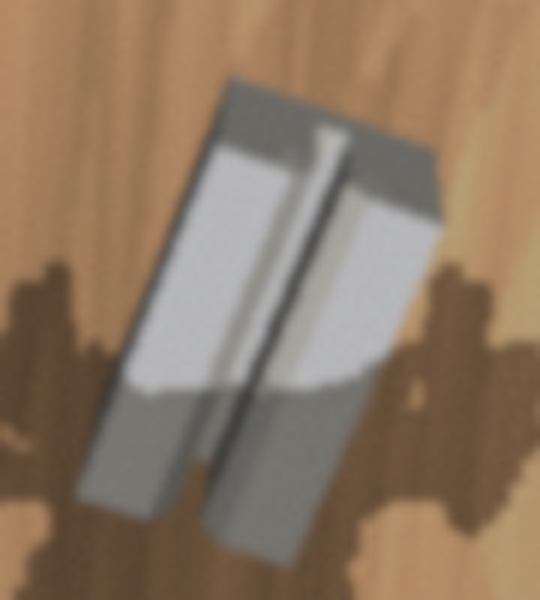

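View pics/w1c.png

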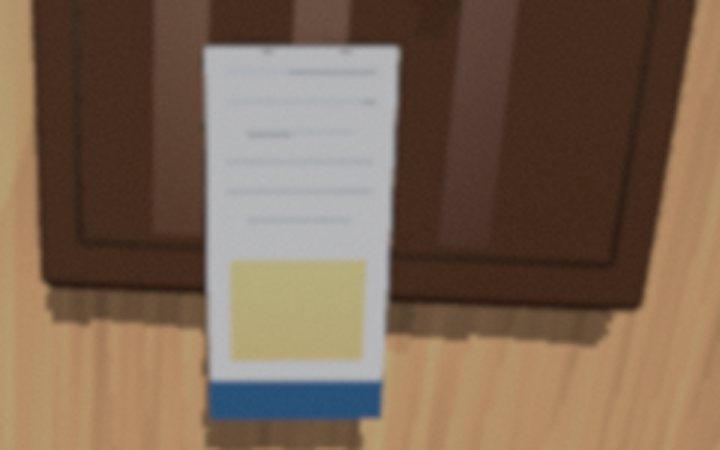

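```bash
cat > q.py <<'E'
from h import *
def quad(mc,pts,z):
    P=onz(mc,pts,z); n=np.linalg.norm(np.roll(P,-1,0)-P,axis=1)
    print(P[:,:2].round(1).tolist(),n.round(1),'c',P.mean(0).round(1)); return P
E
python3 - <<'E'
from q import *
import pickle
s=pickle.load(open('s1.pkl','rb')); mc=cam('wrist',s)
k=np.array([[205,46],[400,46],[381,418],[210,419]])/3+[240,0]-.33
P=quad(mc,k,29); d=P[2]+P[3]-P[0]-P[1]; print('card x ang',np.degrees(np.arctan2(d[1],d[0])))
k=np.array([[221,147],[442,222],[292,568],[77,497]])/6+[260,210]-.4
P=quad(mc,k,38); d=P[0]+P[1]-P[2]-P[3]; print('holder y ang',np.degrees(np.arctan2(d[1],d[0])))
k=np.array([[333,137],[200,475]])/6+[260,210]-.4; 
print('edge',onz(mc,np.array([[46,284],[638,305]])/3+[240,0]-.33,25).round(1))
# blob pair check: top view of same card corners
mt=cam('top')
E
```

```text
[[459.4, 167.6], [523.2, 173.0], [533.3, 53.8], [469.9, 48.1]] [ 64.  119.6  63.7 120. ] c [496.5 110.6  29. ]
card x ang -85.07096464462369
[[462.4, -64.7], [508.6, -77.6], [484.0, -164.9], [436.0, -150.4]] [48.  90.6 50.1 89.7] c [ 472.7 -114.4   38. ]
holder y ang 73.60153692956064
edge [[407.5  90.2  25. ]
 [621.3 101.2  25. ]]
```

Card (496,110), x axis at -85°, overhang about 44 mm. Holder (471.5,-115.5), y axis at 73.6°. I'll approach the overhanging end with the tool leaned 35° towards the board, stopping at a standoff pose first.

```bash
python3 -m inch '[[[2.6,1.67,13.6],[0,0.61,0],1],[[2.6,1.67,13.6],[0,0.61,0],1],[[2.6,1.67,13.6],[0,0.61,0],1],[[2.6,1.67,13.6],[0,0.61,0],1],[[2.6,1.67,13.6],[0,0.61,0],1],[[2.6,1.67,13.6],[0,0.61,0],1],[[2.6,1.67,13.6],[0,0.61,0],1]]'
python3 - <<'E'
from h import *
import pickle
s=telemetry.sense(); im=viewer.snapshot('wrist'); cv2.imwrite('pics/w2.png',im[:,:,::-1]); pickle.dump(s,open('s2.pkl','wb'))
print(s['joint_pos'].round(2),s['tool_pos'].round(1),s['tcp_rot'].round(2),s['time'])
E
```

```text
time: 2.6
tool_pos: [500.7, 25.9, 87.6]
tcp_rot: [179.9, -34.7, 95.0]
ft_force: [-0.4, -0.7, 0.9]
finger_gap: 85.4
[-24.06  11.78 104.6   30.18  83.16 -37.98] [500.7  25.9  87.6] [179.85 -34.73  95.02] 2.6
```

View pics/w2.png

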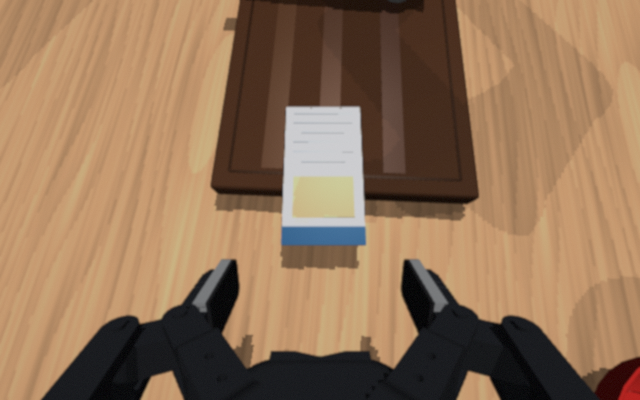

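The card's near end is at about (282–365, 244), centred near column 323, between the fingers at columns 237 and 403. I'll measure it.

```bash
python3 - <<'E'
from q import *
import pickle
s=pickle.load(open('s2.pkl','rb')); mc=cam('wrist',s)
im=cv2.imread('pics/w2.png')[:,:,::-1].copy(); hsv=cv2.cvtColor(im,cv2.COLOR_RGB2HSV)
blue=cv2.inRange(hsv,(95,100,50),(120,255,255)); c=max(cv2.findContours(blue,0,2)[0],key=cv2.contourArea); print(cv2.boxPoints(cv2.minAreaRect(c)).tolist())
quad(mc,[(286,107),(361,107),(365.5,241),(282,241)],29)
print(onz(mc,[(216,190),(476,200)],25))
R=Ro.from_euler('xyz',s['tcp_rot'],degrees=True).as_matrix()
for g in ([499.9,66.2,27],[500.6,67,27]):
  t=np.array(g)+8*R[:,2]; print('shift mm tool',(R.T@(t-s['tool_pos'])).round(1), R[:,2].round(3))
E
```

```text
[[282.0, 228.0], [364.0, 228.0], [364.0, 244.0], [282.0, 244.0]]
[[459.5, 166.5], [524.3, 172.2], [533.0, 55.8], [470.4, 50.4]] [ 65.  116.7  62.8 116.6] c [496.8 111.2  29. ]
[[411.74740746  87.32333278  25.        ]
 [620.28818203  97.08017769  25.        ]]
shift mm tool [-1.4  2.6 80.7] [-0.047  0.568 -0.822]
shift mm tool [-0.8  3.3 81.1] [-0.047  0.568 -0.822]
```

```bash
python3 -m inch '[[[-0.1,0.29,4],[0,0,0],1],[[-0.1,0.29,8.1],[0,0,0],1],[[-0.1,0.29,8.1],[0,0,0],1],[[-0.1,0.29,8.1],[0,0,0],1],[[-0.1,0.29,8.1],[0,0,0],0.3],[[-0.1,0.29,8.1],[0,0,0],0.3],[[-0.1,0.29,8.1],[0,0,0],0.3],[[-0.1,0.29,8.1],[0,0,0],0.3],[[-0.1,0.29,8.1],[0,0,0],0.3],[[-0.1,0.29,8.1],[0,0,0],0.3]]' 40
python3 - <<'E'
from h import *
s=telemetry.sense(); im=viewer.snapshot('wrist'); cv2.imwrite('pics/w3.png',im[:,:,::-1])
im=viewer.snapshot('scene'); crop(im,240,130,480,280,3,'pics/sc3.png')
print(s['joint_pos'].round(2),s['tool_pos'].round(1),s['tcp_rot'].round(2),s['time'])
E
```

```text
time: 3.65
tool_pos: [500.5, 71.2, 21.3]
tcp_rot: [179.8, -34.9, 95.0]
ft_force: [-0.2, -0.1, 6.9]
finger_gap: 62.7
[-19.71  16.69 107.28  32.74  74.77 -38.77] [500.5  71.2  21.3] [179.76 -34.92  95.01] 3.65
```

View pics/w3.png

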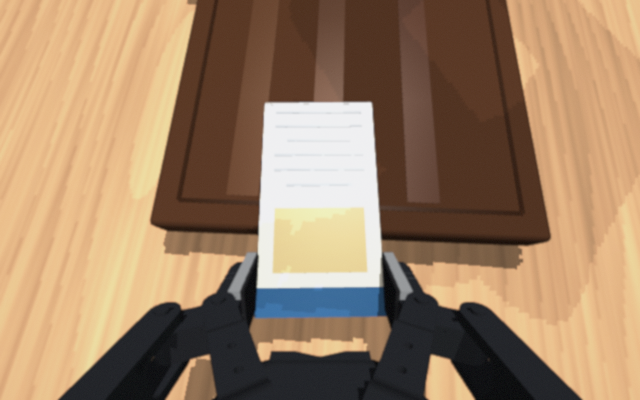

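View pics/sc3.png

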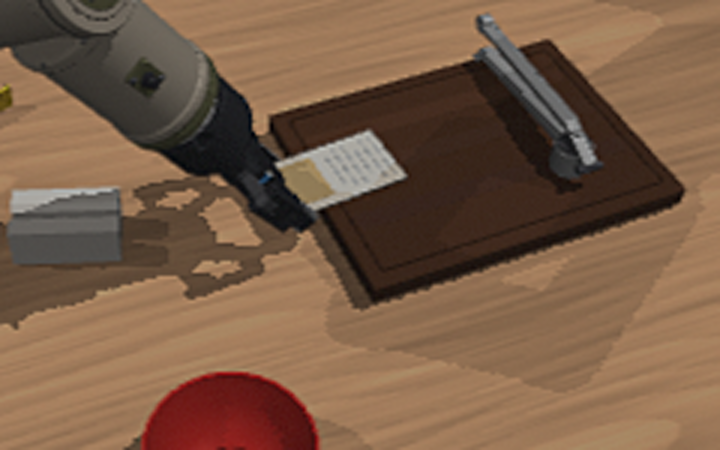

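The card is gripped between the pads (gap 62.7), with the band end at (257–383, 300). I'll lift it and check that it kept its place in the hand.

```bash
python3 -m inch '[[[0.6,0,-0.8],[0,0,0],0.3],[[2.3,0,-3.3],[0,0,0],0.3],[[5.1,0,-7.4],[0,0,0],0.3],[[8.6,0,-12.3],[0,0,0],0.3],[[8.6,0,-12.3],[0,0,0],0.3],[[8.6,0,-12.3],[0,0,0],0.3]]' 50
python3 - <<'E'
from h import *
import pickle
s=telemetry.sense(); im=viewer.snapshot('wrist'); cv2.imwrite('pics/w4.png',im[:,:,::-1]);pickle.dump(s,open('s4.pkl','wb'))
print(s['joint_pos'].round(2),s['tool_pos'].round(1),s['tcp_rot'].round(2),s['time'],s['ft_force'],s['finger_gap'])
E
```

```text
time: 4.35
tool_pos: [500.5, 71.0, 172.6]
tcp_rot: [179.6, -34.8, 95.2]
ft_force: [0.5, -1.1, -0.9]
finger_gap: 62.2
[-19.68   3.06 104.25  31.39  88.73 -29.94] [500.5  71.  172.6] [179.57 -34.77  95.15] 4.35 [ 0.45724957 -1.0774392  -0.85994835] 62.23600752682154
```

View pics/w4.png

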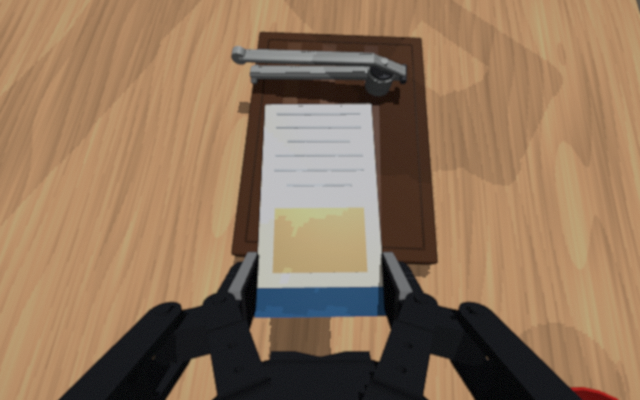

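```bash
python3 - <<'E'
from q import *
import pickle
s=pickle.load(open('s4.pkl','rb'))
im=cv2.imread('pics/w4.png')[:,:,::-1].copy()
crop(im,240,90,400,330,2.5,'pics/w4c.png')
m,_=cam('wrist',s)
K=np.array([[m['fx'],0,m['cx']],[0,m['fy'],m['cy']],[0,0,1]])
obj=np.array([[-60,32,2],[-60,-32,2],[60,-32,2],[60,32,2]],float)
# card y = z x x: x toward viewer-bottom, z to viewer -> y to right
px=np.array([[372.3,103.5],[265,103.5],[256.5,317],[384.5,316.5]])
for f in (cv2.SOLVEPNP_IPPE,):
    n,rv,tv,e=cv2.solvePnPGeneric(obj,px,K,None,flags=f)
    for a,b,c in zip(rv,tv,e):
        T=np.eye(4);T[:3,:3]=cv2.Rodrigues(a)[0];T[:3,3]=b[:,0]; G=np.array(m['mount'])@T
        print(c,G.round(3).tolist(), Ro.from_matrix(G[:3,:3]).as_euler('xyz',degrees=True))
# expected from grasp: 
s3=dict(tool_pos=np.array([500.5,71.2,21.3]),tcp_rot=np.array([179.76,-34.92,95.01]))
R=Ro.from_euler('xyz',s3['tcp_rot'],degrees=True).as_matrix()
a=np.radians(-85); Rc=np.array([[np.cos(a),-np.sin(a),0],[np.sin(a),np.cos(a),0],[0,0,1]])
print((R.T@Rc).round(3).tolist(),(R.T@(np.array([496.5,110.5,27])-s3['tool_pos'])).round(1))
E
```

```text
[0.43878706] [[-0.842, -0.006, 0.54, 34.541], [0.009, 1.0, 0.026, 0.242], [-0.54, 0.027, -0.841, 19.696], [0.0, 0.0, 0.0, 1.0]] [178.18569924  32.66736302 179.37940884]
[8.24691158] [[-0.999, 0.01, 0.05, 25.67], [0.009, 1.0, -0.024, 0.102], [-0.05, -0.023, -0.998, 13.196], [0.0, 0.0, 0.0, 1.0]] [-178.66053031    2.85064996  179.50768362]
[[-0.82, -0.0, 0.572], [0.002, 1.0, 0.003], [-0.572, 0.004, -0.82]] [35.7 -0.6 17.9]
```

View pics/w4c.png

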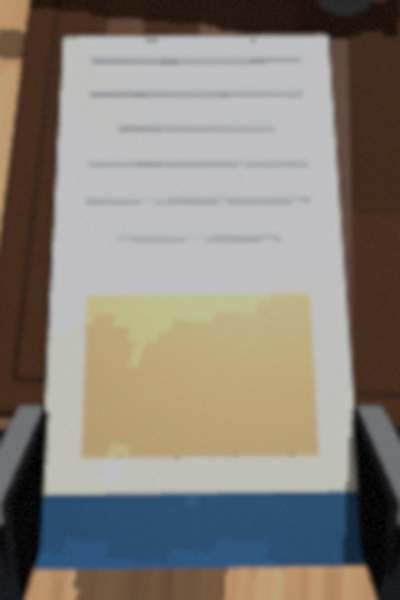

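```bash
cat > card.py <<'E'
from q import *
TH=np.radians(34.3)
RG=np.array([[-np.cos(TH),0,np.sin(TH)],[0,1,0],[-np.sin(TH),0,-np.cos(TH)]]); PG=np.array([35.5,-.1,18.3])
HA=73.6; HC=np.array([471.5,-115.5,0])
def go(s,zc,hc=HC,ha=HA):
    a=np.radians(ha-90); hx=np.array([np.cos(a),np.sin(a),0]); up=np.array([0,0,1.])
    Rc=np.c_[up,np.cross(hx,up),hx]
    Rt=Rc@RG.T; pt=np.array([hc[0],hc[1],zc])-Rt@PG
    R=Ro.from_euler('xyz',s['tcp_rot'],degrees=True).as_matrix()
    print('target',pt.round(1),Ro.from_matrix(Rt).as_euler('xyz',degrees=True).round(1))
    print('shift cm',(R.T@(pt-s['tool_pos'])/10).round(2),'rv',Ro.from_matrix(R.T@Rt).as_rotvec().round(3))
E
python3 -c "
from card import *
go(telemetry.sense(),140)"
```

```text
target [ 466.8 -114.2  179.6] [180.   55.7 -16.4]
shift cm [-14.41  -4.82 -11.19] rv [ 0.38  -1.018  2.057]
```

```bash
python3 - <<'E'
from card import *
s=telemetry.sense();R=Ro.from_euler('xyz',s['tcp_rot'],degrees=True).as_matrix()
sh=R@np.array([-144.1,-48.2,-111.9]); rv=np.array([.38,-1.018,2.057])
for f in np.linspace(0,1,6):
    Rt=R@Ro.from_rotvec(rv*f).as_matrix(); p=s['tool_pos']+sh*f
    c=np.array([[i,j,0] for i in(-60,60) for j in(-32,32)])@RG.T+PG
    w=c@Rt.T+p; print(f,p.round(),'tz',Rt[:,2].round(2),'cam',(p+Rt@[82,0,-131]).round(),'cards',w.min(0).round(),w.max(0).round())
E
```

```text
0.0 [499.  71. 170.] tz [-0.05  0.57 -0.82] cam [499.  64. 325.] cards [459.  48. 175.] [533. 173. 176.]
0.2 [493.  34. 172.] tz [-0.15  0.4  -0.91] cam [538.  55. 319.] cards [460.   8. 146.] [542. 138. 190.]
0.4 [486.  -3. 174.] tz [-0.31  0.26 -0.92] cam [577.  28. 295.] cards [459. -36. 115.] [546.  95. 201.]
0.6000000000000001 [480. -40. 176.] tz [-0.49  0.17 -0.85] cam [608. -18. 260.] cards [464. -77.  90.] [532.  41. 207.]
0.8 [473. -77. 178.] tz [-0.67  0.16 -0.73] cam [622. -82. 220.] cards [ 472. -113.   77.] [503. -20. 206.]
1.0 [ 467. -114.  180.] tz [-0.79  0.23 -0.56] cam [ 615. -158.  186.] cards [ 462. -146.   80.] [480. -85. 200.]
```

```bash
python3 -m inch '[[[-3,-1,-2.2],[0.08,-0.2,0.4],0.3],[[-6,-2,-4.4],[0.15,-0.4,0.8],0.3],[[-10,-3.3,-7.5],[0.25,-0.7,1.4],0.3],[[-14.4,-4.8,-11.2],[0.38,-1.018,2.057],0.3],[[-14.4,-4.8,-11.2],[0.38,-1.018,2.057],0.3],[[-14.4,-4.8,-11.2],[0.38,-1.018,2.057],0.3],[[-14.4,-4.8,-11.2],[0.38,-1.018,2.057],0.3],[[-14.4,-4.8,-11.2],[0.38,-1.018,2.057],0.3],[[-14.4,-4.8,-11.2],[0.38,-1.018,2.057],0.3],[[-14.4,-4.8,-11.2],[0.38,-1.018,2.057],0.3],[[-14.4,-4.8,-11.2],[0.38,-1.018,2.057],0.3],[[-14.4,-4.8,-11.2],[0.38,-1.018,2.057],0.3],[[-14.4,-4.8,-11.2],[0.38,-1.018,2.057],0.3],[[-14.4,-4.8,-11.2],[0.38,-1.018,2.057],0.3],[[-14.4,-4.8,-11.2],[0.38,-1.018,2.057],0.3],[[-14.4,-4.8,-11.2],[0.38,-1.018,2.057],0.3],[[-14.4,-4.8,-11.2],[0.38,-1.018,2.057],0.3],[[-14.4,-4.8,-11.2],[0.38,-1.018,2.057],0.3],[[-14.4,-4.8,-11.2],[0.38,-1.018,2.057],0.3]]'
python3 - <<'E'
from card import *
s=telemetry.sense(); print(s['joint_pos'].round(1),s['time'],s['tool_pos'].round(1),s['tcp_rot'].round(1)); go(s,140)
for n in ('scene','wrist','top'):
    im=viewer.snapshot(n); cv2.imwrite(f'pics/{n}5.png',im[:,:,::-1])
    if n=='scene': crop(im,180,60,380,260,3,'pics/sc5.png')
    if n=='top': crop(im,320,160,450,270,5,'pics/tp5.png')
E
```

```text
time: 6.3
tool_pos: [466.2, -113.6, 178.4]
tcp_rot: [-179.8, 55.9, -16.1]
ft_force: [1.2, -0.1, -0.4]
finger_gap: 61.9
[-18.5  43.6  62.1  -2.3 130.2  87.2] 6.3 [ 466.2 -113.6  178.4] [-179.8   55.9  -16.1]
target [ 466.8 -114.2  179.6] [180.   55.7 -16.4]
shift cm [-0.06  0.04 -0.13] rv [0.001 0.003 0.003]
```

View pics/sc5.png

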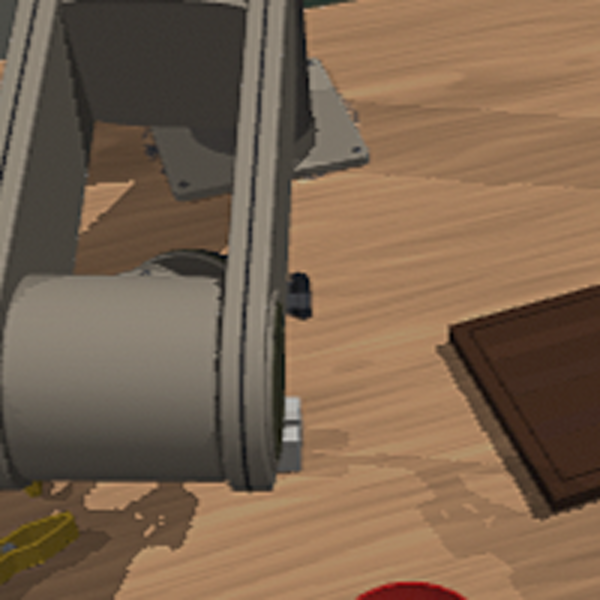

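View pics/wrist5.png

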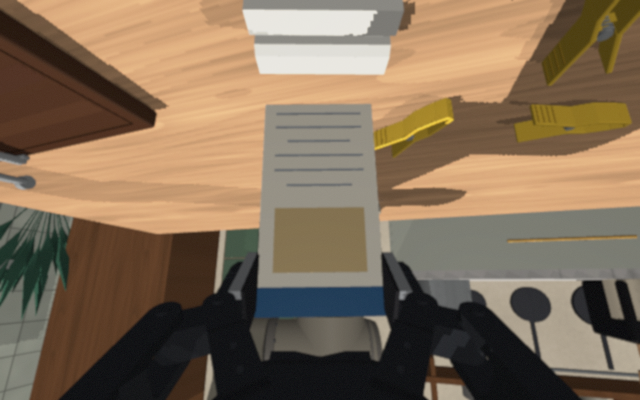

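View pics/tp5.png

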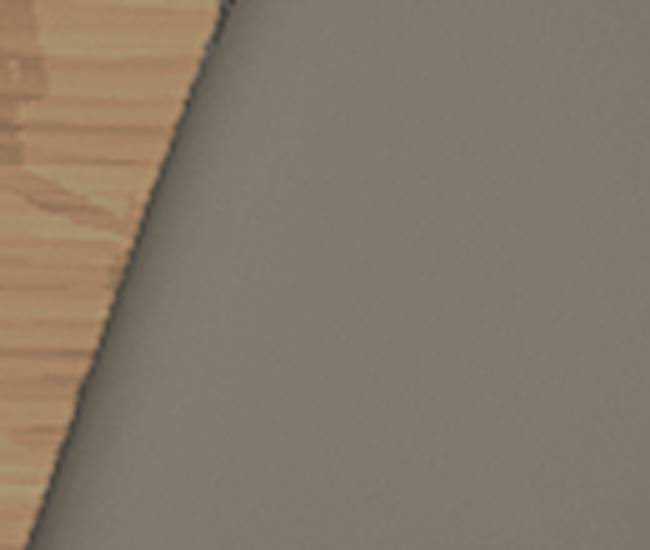

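The arm hides the card from the fixed cameras. The wrist view (upside down) shows the card at (320,200) with its free end at row 103, and the holder at (325,40) with its slot at about row 40. Zooming in.

```bash
python3 - <<'E'
from card import *
im=cv2.imread('pics/wrist5.png')[:,:,::-1].copy(); crop(im,230,0,420,115,4,'pics/w5c.png')
s=telemetry.sense(); mc=cam('wrist',s)
a=np.radians(HA-90); hx=np.array([np.cos(a),np.sin(a),0]);hy=np.array([-hx[1],hx[0],0])
for x in(-25,-8.5,8.5,25):
    print(x,[(proj(mc,HC+hx*x+hy*y+[0,0,38])[0]).round(1).tolist() for y in(-45,45)])
G=np.eye(4)
R=mc[1][:3,:3]@np.array(viewer.camera_model('wrist')['mount'])[:3,:3].T
for x in(-60,):
  print('card end',[proj(mc,s['tool_pos']+R@(RG@[x,y,2]+PG))[0].round(1).tolist() for y in(-32,32)])
E
```

```text
-25 [[384.1, 74.3], [260.8, 73.9]]
-8.5 [[389.5, 57.0], [256.0, 56.5]]
8.5 [[396.1, 35.9], [250.1, 35.3]]
25 [[403.7, 11.2], [243.2, 10.5]]
card end [[268.7, 100.8], [375.2, 101.0]]
```

View pics/w5c.png

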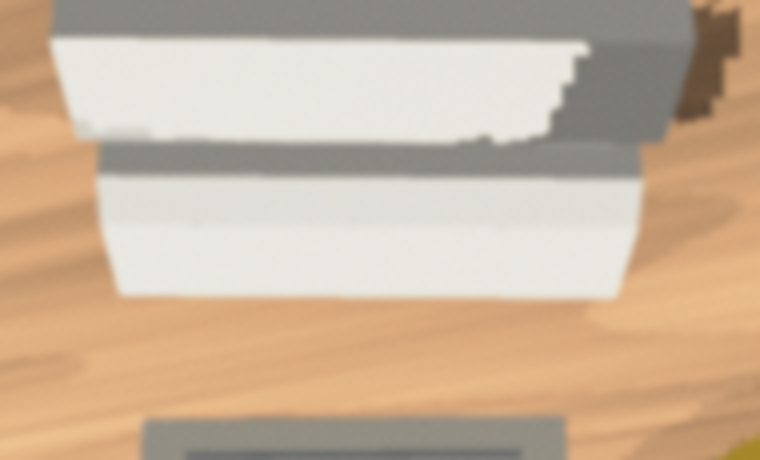

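```bash
python3 - <<'E'
from card import *
m=viewer.camera_model('wrist'); M=np.array(m['mount']); print(np.linalg.det(M[:3,:3]), (M[:3,:3]@M[:3,:3].T).round(4).tolist())
mt=(m,M)
G=np.array([[-0.842,-0.006,0.54,34.541],[0.009,1.0,0.026,0.242],[-0.54,0.027,-0.841,19.696]])
for x,y in((-60,-32),(-60,32),(60,-32),(60,32)):
    print(x,y,proj(mt,G[:,:3]@[x,y,2]+G[:,3]).round(1),proj(mt,RG@[x,y,2]+PG).round(1))
im=cv2.imread('pics/wrist5.png')[:,:,::-1].copy(); crop(im,230,240,410,330,4,'pics/w5d.png')
E
```

```text
0.9999999999999969 [[1.0, -0.0, 0.0], [-0.0, 1.0, -0.0], [0.0, -0.0, 1.0]]
-60 -32 [[268.2 100.6]] [[268.7 100.8]]
-60 32 [[374.7 101.5]] [[375.2 101. ]]
60 -32 [[259.3 314.2]] [[256.3 313.9]]
60 32 [[387.7 312.7]] [[387.8 314.2]]
```

View pics/w5d.png

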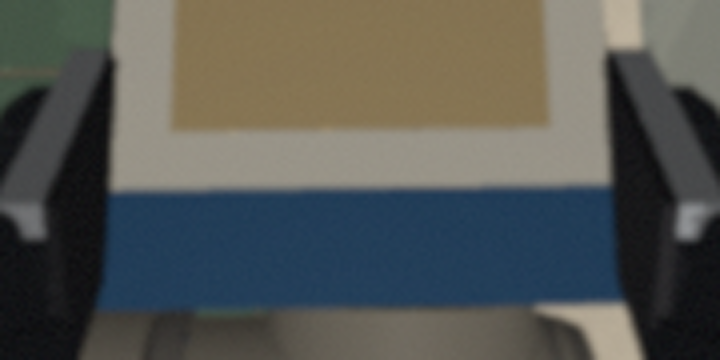

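```bash
python3 - <<'E'
from card import *
m=viewer.camera_model('wrist'); M=np.array(m['mount']); print(m['cx'],m['cy'],m['fx'],M.round(4).tolist())
K=np.array([[m['fx'],0,m['cx']],[0,m['fy'],m['cy']],[0,0,1]])
obj=np.array([[-60,32,2],[-60,-32,2],[60,-32,2],[60,32,2]],float)
px=np.array([[371.5,103.8],[265.5,104],[256.,317],[384.5,316]])
for f in (cv2.SOLVEPNP_IPPE,cv2.SOLVEPNP_ITERATIVE):
    ok,rv,tv=cv2.solvePnP(obj,px,K,None,flags=f)
    print(cv2.projectPoints(obj,rv,tv,K,None)[0][:,0].round(1).tolist())
    T=np.eye(4);T[:3,:3]=cv2.Rodrigues(rv)[0];T[:3,3]=tv[:,0]; G=M@T
    print(G.round(3).tolist(),np.degrees(np.arctan2(-G[2,0],-G[0,0])),'end',(G@[-60,0,0,1]).round(1))
    print(proj((m,M),(np.c_[obj,np.ones(4)]@G.T)[:,:3]).round(1).tolist())
E
```

```text
319.7395267106192 204.18543670815302 284.4776855853803 [[0.0016, -0.9477, -0.3192, 81.962], [1.0, 0.0017, 0.0, -1.3276], [0.0005, -0.3192, 0.9477, -131.3455], [0.0, 0.0, 0.0, 1.0]]
[[371.7, 103.9], [265.3, 103.9], [256.2, 317.2], [384.3, 315.8]]
[[-0.843, 0.001, 0.538, 32.868], [0.01, 1.0, 0.014, -1.496], [-0.538, 0.017, -0.843, 19.451], [0.0, 0.0, 0.0, 1.0]] 32.56293242927614 end [83.4 -2.1 51.7  1. ]
[[371.7, 103.9], [265.3, 103.9], [256.2, 317.2], [384.3, 315.8]]
[[371.7, 103.8], [265.4, 104.1], [255.9, 317.1], [384.5, 315.8]]
[[-0.839, 0.004, 0.544, 33.046], [0.01, 1.0, 0.007, -1.521], [-0.544, 0.011, -0.839, 19.331], [0.0, 0.0, 0.0, 1.0]] 32.94050436880714 end [83.4 -2.1 52.   1. ]
[[371.7, 103.8], [265.4, 104.1], [255.9, 317.1], [384.5, 315.8]]
```

The calibration reading itself varies from call to call, so I'll check whether averaging helps.

```bash
for i in 1 2 3; do python3 - <<'E'
from card import *
A=np.array([np.array(viewer.camera_model('wrist')['mount'])[:3,3] for _ in range(200)]); print(A[0].round(2),A.mean(0).round(2),A.std(0).round(2))
A=np.array([np.array(viewer.camera_model('top')['cam_to_world'])[:3,3] for _ in range(200)]); print(A[0].round(2),A.mean(0).round(2),A.std(0).round(2))
E
done
```

```text
[  81.96   -1.33 -131.35] [  81.96   -1.33 -131.35] [0. 0. 0.]
[357.57  -0.95 914.68] [357.57  -0.95 914.68] [0. 0. 0.]
[  81.96   -1.33 -131.35] [  81.96   -1.33 -131.35] [0. 0. 0.]
[357.57  -0.95 914.68] [357.57  -0.95 914.68] [0. 0. 0.]
[  81.96   -1.33 -131.35] [  81.96   -1.33 -131.35] [0. 0. 0.]
[357.57  -0.95 914.68] [357.57  -0.95 914.68] [0. 0. 0.]
```

```bash
sed -i 's/radians(34.3)/radians(33.4)/; s/PG=np.array(.*)/PG=np.array([33.3,-1.8,19.0])/' card.py; python3 -c "
from card import *
s=telemetry.sense();print(RG[0,0],PG,s['time']);go(s,140);go(s,100);go(s,70)"
```

```text
-0.8348478632634067 [33.3 -1.8 19. ] 6.45
target [ 468.6 -116.5  178.3] [180.   56.6 -16.4]
shift cm [ 0.24  0.22 -0.18] rv [ 0.001 -0.014  0.002]
target [ 468.6 -116.5  138.3] [180.   56.6 -16.4]
shift cm [3.54 0.22 2.07] rv [ 0.001 -0.014  0.002]
target [ 468.6 -116.5  108.3] [180.   56.6 -16.4]
shift cm [6.02 0.23 3.76] rv [ 0.001 -0.014  0.002]
```

```bash
python3 -m inch '[[[1.2,0.22,0.5],[0,-0.014,0],0.3],[[2.3,0.22,1.3],[0,-0.014,0],0.3],[[3.2,0.22,1.8],[0,-0.014,0],0.3],[[3.2,0.22,1.8],[0,-0.014,0],0.3],[[3.2,0.22,1.8],[0,-0.014,0],0.3]]'
python3 - <<'E'
from card import *
s=telemetry.sense(); im=viewer.snapshot('wrist'); cv2.imwrite('pics/w6.png',im[:,:,::-1]); crop(im,220,0,430,130,3.5,'pics/w6c.png'); print(s['tool_pos'].round(1),s['ft_force'].round(1));go(s,70)
E
```

```text
time: 6.95
tool_pos: [468.6, -116.5, 142.0]
tcp_rot: [-179.9, 56.7, -16.3]
ft_force: [0.4, -0.8, -0.6]
finger_gap: 62.3
[ 468.6 -116.5  142. ] [ 0.4 -0.8 -0.6]
target [ 468.6 -116.5  108.3] [180.   56.6 -16.4]
shift cm [2.83 0.01 1.85] rv [0.    0.002 0.001]
```

View pics/w6c.png

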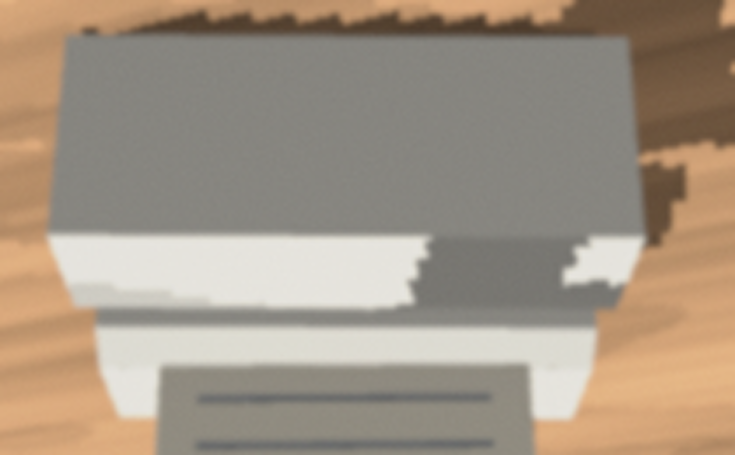

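```bash
python3 - <<'E'
from card import *
s=telemetry.sense(); mc=cam('wrist',s)
a=np.radians(HA-90); hx=np.array([np.cos(a),np.sin(a),0]);hy=np.array([-hx[1],hx[0],0])
f=lambda p,z:[((q-HC)@hx).round(1).tolist()+0 if 0 else (round(float((q-HC)@hx),1),round(float((q-HC)@hy),1)) for q in onz(mc,np.array(p)/3.5+[220,0]-.35,z)]
print('card end',f([(158,366),(530,364)],43.7))
print('outer top',f([(48,234),(645,237)],38),'inner top',f([(120,418),(573,419)],38),'mouth out',f([(75,308),(620,308)],38))
print('mouth in',f([(103,367),(592,367)],38), 'bottom',f([(65,37),(628,38)],0))
E
```

```text
card end [(1.0, 33.0), (1.9, -31.3)]
outer top [(25.9, 45.3), (25.7, -44.7)] inner top [(-25.0, 45.8), (-24.9, -44.9)] mouth out [(8.8, 45.8), (9.2, -45.3)]
mouth in [(-7.8, 45.0), (-7.4, -44.5)] bottom [(25.4, 45.7), (25.5, -44.8)]
```

```bash
python3 -m inch '[[[0.5,0,0.15],[0,0,0],0.3],[[1.0,0,0.5],[0,0,0],0.3],[[1.4,0,0.8],[0,0,0],0.3],[[1.8,0,1.05],[0,0,0],0.3],[[1.8,0,1.05],[0,0,0],0.3]]'
python3 - <<'E'
from card import *
s=telemetry.sense(); print(s['tool_pos'].round(1),s['ft_force'].round(1),s['finger_gap']);go(s,70)
E
```

```text
time: 7.5
tool_pos: [469.4, -116.8, 120.3]
tcp_rot: [-179.9, 56.8, -16.3]
ft_force: [0.2, -0.5, 0.2]
finger_gap: 62.7
[ 469.4 -116.8  120.3] [ 0.2 -0.5  0.2] 62.6989399353509
target [ 468.6 -116.5  108.3] [180.   56.6 -16.4]
shift cm [ 0.97 -0.    0.73] rv [0.    0.003 0.001]
```

In the slot without force. Going the last 12 mm gently, a little past.

```bash
python3 -m inch '[[[0.4,0,0.27],[0,0,0],0.3],[[0.7,0,0.46],[0,0,0],0.3],[[0.9,0,0.6],[0,0,0],0.3],[[1.0,0,0.66],[0,0,0],0.3],[[1.08,0,0.7],[0,0,0],0.3],[[1.08,0,0.7],[0,0,0],0.3]]'
python3 - <<'E'
from card import *
s=telemetry.sense(); im=viewer.snapshot('wrist'); cv2.imwrite('pics/w7.png',im[:,:,::-1]);print(s['tool_pos'].round(1),s['ft_force'].round(1),s['finger_gap']);go(s,70)
E
```

```text
time: 8.1
tool_pos: [470.0, -117.0, 108.8]
tcp_rot: [-179.9, 56.7, -16.3]
ft_force: [-0.1, 1.0, 1.5]
finger_gap: 62.2
[ 470.  -117.   108.8] [-0.1  1.   1.5] 62.18997207649621
target [ 468.6 -116.5  108.3] [180.   56.6 -16.4]
shift cm [-0.03 -0.    0.15] rv [0.    0.001 0.001]
```

View pics/w7.png

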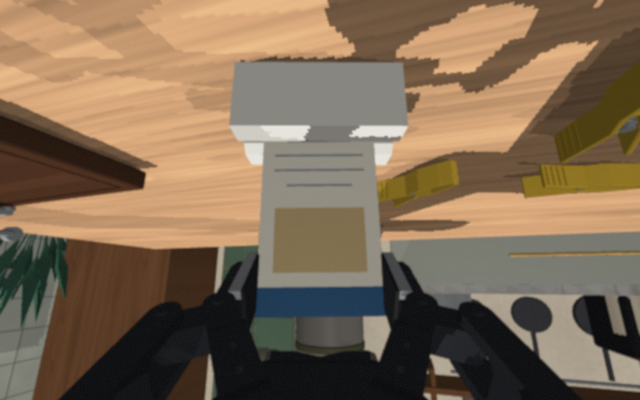

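```bash
python3 -m inch '[[[0.08,0,0.05],[0,0,0],0.3],[[0.16,0,0.1],[0,0,0],0.3],[[0.16,0,0.1],[0,0,0],0.3]]'; python3 -m inch '[[[0.08,0,0.05],[0,0,0],0.3],[[0.16,0,0.1],[0,0,0],0.3],[[0.16,0,0.1],[0,0,0],0.3]]'
```

```text
time: 8.45
tool_pos: [470.2, -116.9, 108.6]
tcp_rot: [-180.0, 56.7, -16.3]
ft_force: [-0.0, 0.9, 11.8]
finger_gap: 62.6
time: 8.75
tool_pos: [470.5, -117.0, 108.4]
tcp_rot: [-180.0, 56.7, -16.3]
ft_force: [0.9, 2.4, 19.9]
finger_gap: 61.9
```

Firm floor contact (20 N) at the predicted height. Letting go and backing off along the tool axis.

```bash
python3 -m inch '[[[0,0,0],[0,0,0],1],[[0,0,0],[0,0,0],1],[[0,0,0],[0,0,0],1],[[0,0,0],[0,0,0],1],[[0,0,0],[0,0,0],1],[[0,0,-1],[0,0,0],1],[[0,0,-3],[0,0,0],1],[[0,0,-6],[0,0,0],1],[[0,0,-10],[0,0,0],1],[[0,0,-13],[0,0,0],1],[[0,0,-13],[0,0,0],1],[[0,0,-13],[0,0,0],1]]'
python3 - <<'E'
from card import *
s=telemetry.sense(); im=viewer.snapshot('wrist'); cv2.imwrite('pics/w8.png',im[:,:,::-1]);print(s['joint_pos'].round(1),s['tool_pos'].round(1),s['ft_force'].round(1),s['finger_gap'])
E
```

```text
time: 9.95
tool_pos: [574.4, -147.7, 174.9]
tcp_rot: [-179.9, 56.7, -16.3]
ft_force: [-0.7, 0.1, -1.1]
finger_gap: 85.4
[-18.4  66.5  27.1  -2.8 143.   86.6] [ 574.4 -147.7  174.9] [-0.7  0.1 -1.1] 85.39575330665646
```

View pics/w8.png

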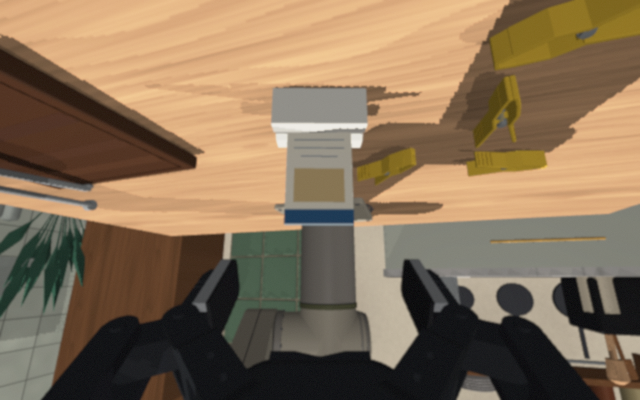

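The card stands alone in the slot, band up, at (320,180). Next is a viewing pose above the clip, with the tool down and tool x along the clip's jaw direction (about 107°).

```bash
cat > td.py <<'E'
from q import *
def down(s,p,ang):
    a=np.radians(ang); x=np.array([np.cos(a),np.sin(a),0]); z=np.array([0,0,-1.]); Rt=np.c_[x,np.cross(z,x),z]
    R=Ro.from_euler('xyz',s['tcp_rot'],degrees=True).as_matrix()
    print('shift cm',(R.T@(np.array(p)-s['tool_pos'])/10).round(2),'rv',Ro.from_matrix(R.T@Rt).as_rotvec().round(3))
E
python3 - <<'E'
from td import *
s=telemetry.sense(); down(s,[535,-345,170],107)
mc=cam('wrist',s)
im=cv2.imread('pics/w8.png')[:,:,::-1].copy(); crop(im,260,70,380,240,3.5,'pics/w8c.png')
E
```

```text
shift cm [ 1.4  20.04 -1.29] rv [-1.05   0.565 -1.943]
```

View pics/w8c.png

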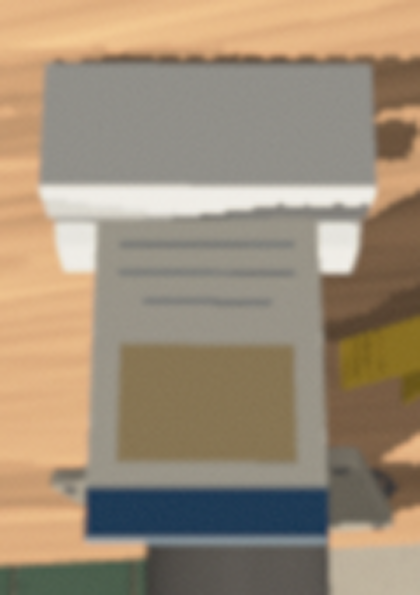

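```bash
python3 -m inch '[[[0.2,4,-0.3],[-0.15,0.08,-0.28],1],[[0.5,8,-0.6],[-0.35,0.19,-0.65],1],[[1,14,-1],[-0.7,0.38,-1.3],1],[[1.4,20,-1.3],[-1.05,0.565,-1.943],1],[[1.4,20,-1.3],[-1.05,0.565,-1.943],1],[[1.4,20,-1.3],[-1.05,0.565,-1.943],1],[[1.4,20,-1.3],[-1.05,0.565,-1.943],1],[[1.4,20,-1.3],[-1.05,0.565,-1.943],1],[[1.4,20,-1.3],[-1.05,0.565,-1.943],1],[[1.4,20,-1.3],[-1.05,0.565,-1.943],1],[[1.4,20,-1.3],[-1.05,0.565,-1.943],1],[[1.4,20,-1.3],[-1.05,0.565,-1.943],1],[[1.4,20,-1.3],[-1.05,0.565,-1.943],1],[[1.4,20,-1.3],[-1.05,0.565,-1.943],1],[[1.4,20,-1.3],[-1.05,0.565,-1.943],1],[[1.4,20,-1.3],[-1.05,0.565,-1.943],1],[[1.4,20,-1.3],[-1.05,0.565,-1.943],1],[[1.4,20,-1.3],[-1.05,0.565,-1.943],1],[[1.4,20,-1.3],[-1.05,0.565,-1.943],1]]'
python3 - <<'E'
from q import *
import pickle
s=telemetry.sense(); pickle.dump(s,open('s9.pkl','wb'))
for n in ('wrist','top','scene'):
    im=viewer.snapshot(n); cv2.imwrite(f'pics/{n}9.png',im[:,:,::-1])
    if n=='top': crop(im,340,150,520,270,4,'pics/tp9.png')
    if n=='scene': crop(im,150,120,300,280,4,'pics/sc9.png')
print(s['joint_pos'].round(1),s['tool_pos'].round(1),s['tcp_rot'].round(1),s['ft_force'].round(1),s['time'])
E
```

```text
time: 11.9
tool_pos: [535.3, -343.9, 170.8]
tcp_rot: [-180.0, 0.0, 107.0]
ft_force: [0.2, 0.3, -0.2]
finger_gap: 85.5
[-37.3  15.3  83.9  -0.   80.8 -54.3] [ 535.3 -343.9  170.8] [-180.    0.  107.] [ 0.2  0.3 -0.2] 11.9
```

View pics/wrist9.png

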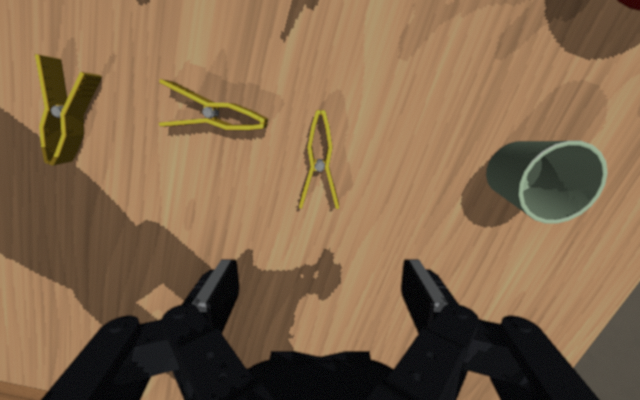

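View pics/tp9.png

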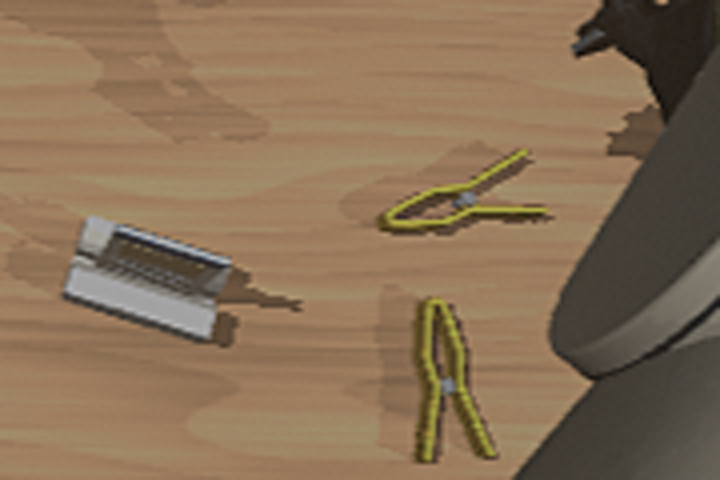

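View pics/sc9.png

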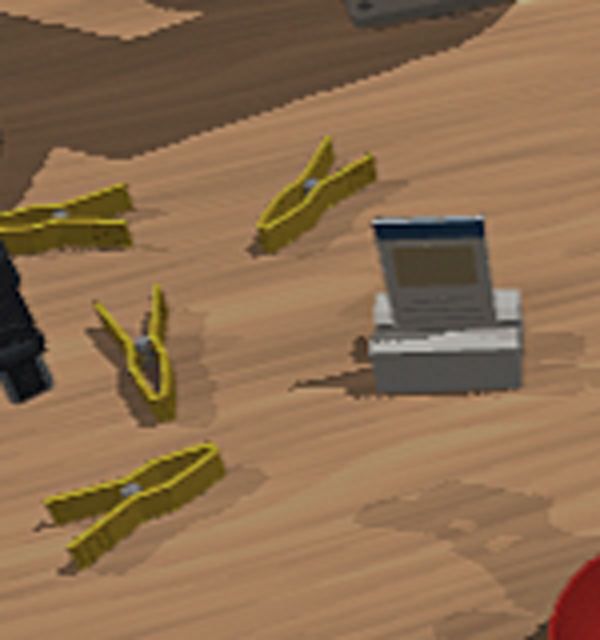

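The card stands upright and centred. In the wrist view the clip has its pivot at (320,166), shut tip at (320.5,111) and handle ends at (300,207) and (337,207).

```bash
python3 - <<'E'
from td import *
import pickle
s=pickle.load(open('s9.pkl','rb')); mc=cam('wrist',s); 
im=cv2.imread('pics/wrist9.png')[:,:,::-1].copy(); crop(im,280,95,360,220,5,'pics/w9c.png')
P=onz(mc,[(320.5,111),(320,166),(300,207),(337.5,207)],24); print(P.round(1)); d=P[0]-P[1]; print('len tip',np.linalg.norm(d),'ang',np.degrees(np.arctan2(d[1],d[0])))
print('handle gap',np.linalg.norm(P[2]-P[3]),'behind', np.linalg.norm((P[2]+P[3])/2-P[1]), (P[1]-(P[2]+P[3])/2), np.degrees(np.arctan2(*(P[0]-(P[2]+P[3])/2)[[1,0]])))
E
```

```text
[[ 512.8 -265.5   24. ]
 [ 527.4 -315.    24. ]
 [ 520.2 -362.    24. ]
 [ 557.3 -350.6   24. ]]
len tip 51.58511816519328 ang 106.49056670990652
handle gap 38.79715178316216 behind 42.82363853528409 [-11.28292316  41.31052726   0.        ] 105.93978336028573
```

View pics/w9c.png

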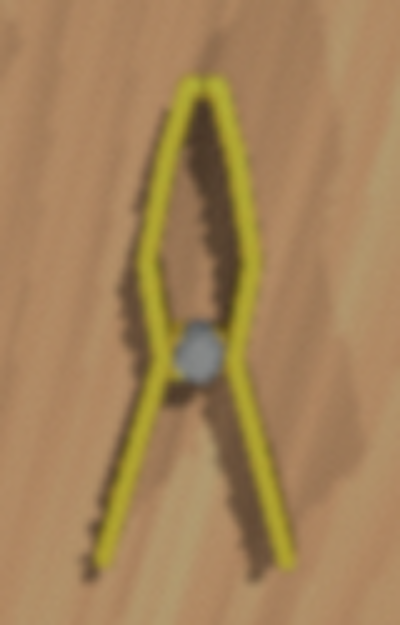

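The clip sizes agree (tip 52 mm ahead, handle ends 43 mm behind). The grip point 30 mm behind the pivot is (535.4,-344.1), right below the TCP. Descending straight down.

```bash
python3 -m inch '[[[0,0,3],[0,0,0],1],[[0,0,7],[0,0,0],1],[[0,0,11.5],[0,0,0],1],[[0,0,14],[0,0,0.012],1],[[0,0,15.1],[0,0,0.012],1],[[0,0,15.6],[0,0,0.012],1],[[0,0,15.6],[0,0,0.012],1],[[0,0,15.6],[0,0,0.012],1]]' 30
python3 - <<'E'
from q import *
s=telemetry.sense()
im=viewer.snapshot('wrist'); cv2.imwrite('pics/w10.png',im[:,:,::-1]); print(s['tool_pos'])
E
```

```text
time: 12.85
tool_pos: [537.3, -345.8, 17.6]
tcp_rot: [179.8, 0.2, 106.3]
ft_force: [-0.3, 0.6, 1.0]
finger_gap: 85.7
[ 537.31174727 -345.79214139   17.60371421]
```

View pics/w10.png

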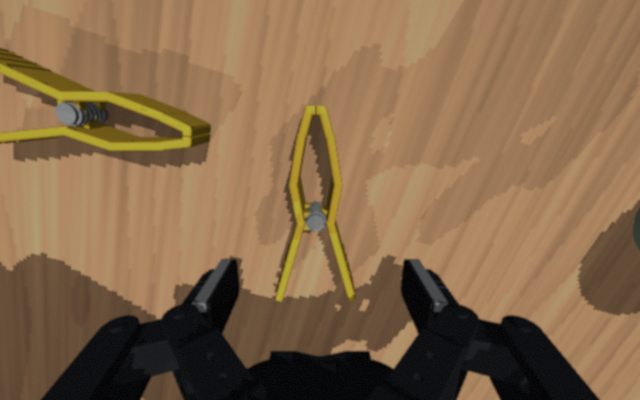

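```bash
python3 - <<'E'
from q import *
s=telemetry.sense(); mc=cam('wrist',s); P=onz(mc,[(316.5,107),(315.5,219),(279.5,299),(351,297)],24); print(P.round(1))
R=Ro.from_euler('xyz',s['tcp_rot'],degrees=True).as_matrix()
print(((P-s['tool_pos'])@R).round(1), s['tool_pos'])
E
```

```text
[[ 513.  -265.4   24. ]
 [ 526.4 -313.6   24. ]
 [ 520.8 -361.9   24. ]
 [ 556.2 -350.3   24. ]]
[[ 84.   -0.8  -6.6]
 [ 34.   -1.4  -6.4]
 [-10.8 -20.4  -6.3]
 [ -9.6  16.9  -6.2]] [ 537.33630564 -345.862636     17.7480489 ]
```

```bash
python3 -m inch '[[[0.3,-0.15,0.3],[0,0,0],1],[[0.3,-0.15,0.3],[0,0,0],1],[[0.3,-0.15,0.3],[0,0,0],0.6],[[0.3,-0.15,0.3],[0,0,0],0.5],[[0.3,-0.15,0.3],[0,0,0],0.42],[[0.3,-0.15,0.3],[0,0,0],0.36],[[0.3,-0.15,0.3],[0,0,0],0.3],[[0.3,-0.15,0.3],[0,0,0],0.24],[[0.3,-0.15,0.3],[0,0,0],0.18],[[0.3,-0.15,0.3],[0,0,0],0.15],[[0.3,-0.15,0.3],[0,0,0],0.15],[[0.3,-0.15,0.3],[0,0,0],0.15],[[0.3,-0.15,0.3],[0,0,0],0.15]]' 30
python3 - <<'E'
from q import *
s=telemetry.sense()
im=viewer.snapshot('wrist'); cv2.imwrite('pics/w11.png',im[:,:,::-1]); print(s['tool_pos'])
E
```

```text
time: 14.2
tool_pos: [534.6, -343.1, 13.7]
tcp_rot: [179.9, 0.2, 106.3]
ft_force: [0.2, -0.8, 6.3]
finger_gap: 16.7
[ 534.57308518 -343.09140089   13.74376917]
```

View pics/w11.png

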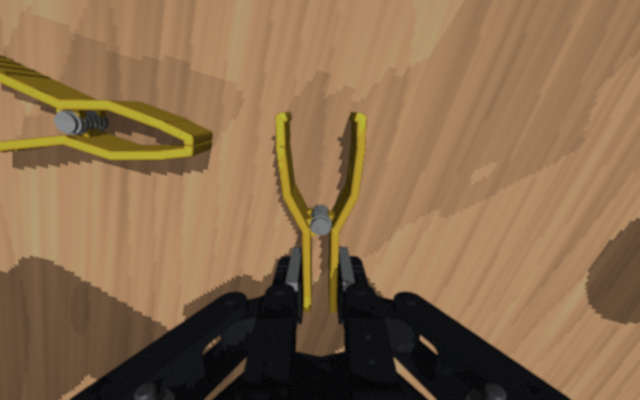

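The clip is wide open (tips at (283,116) and (360,116), gap 16.7). Lifting.

```bash
python3 -m inch '[[[0,0,-1],[0,0,0],0.15],[[0,0,-3],[0,0,0],0.15],[[0,0,-6],[0,0,0],0.15],[[0,0,-10],[0,0,0],0.15],[[0,0,-14],[0,0,0],0.15],[[0,0,-16],[0,0,0],0.15],[[0,0,-16],[0,0,0],0.15],[[0,0,-16],[0,0,0],0.15],[[0,0,-16],[0,0,0],0.15]]' 40
python3 - <<'E'
from q import *
import pickle
s=telemetry.sense(); pickle.dump(s,open('s12.pkl','wb'))
im=viewer.snapshot('wrist'); cv2.imwrite('pics/w12.png',im[:,:,::-1]); print(s['tool_pos'])
im=viewer.snapshot('scene'); crop(im,130,80,330,260,3.3,'pics/sc12.png');
im=viewer.snapshot('top'); cv2.imwrite('pics/top12.png',im[:,:,::-1])
E
```

```text
time: 15.15
tool_pos: [532.5, -341.5, 170.3]
tcp_rot: [-179.9, -0.1, 106.3]
ft_force: [-1.0, -0.1, -0.2]
finger_gap: 16.4
[ 532.45101753 -341.53087441  170.32663974]
```

View pics/w12.png

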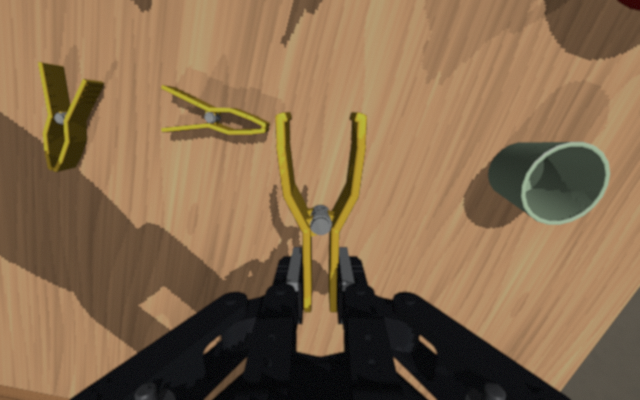

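View pics/sc12.png

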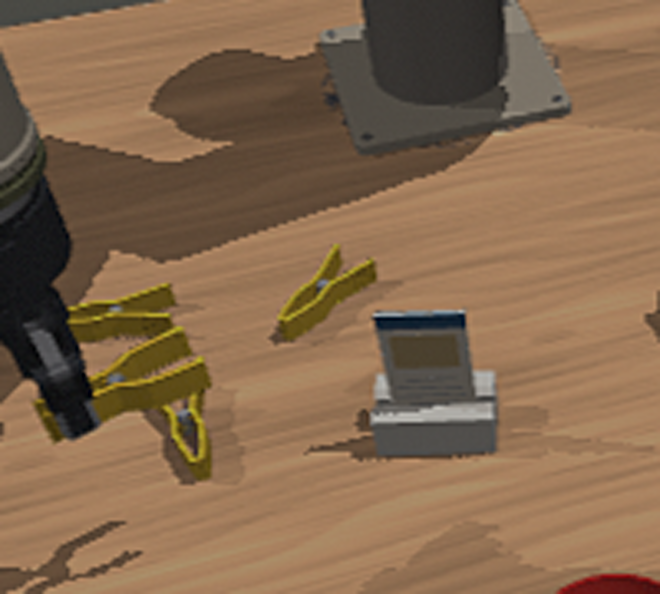

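```bash
python3 - <<'E'
from card import *
im=cv2.imread('pics/w12.png')[:,:,::-1].copy(); crop(im,260,100,380,320,2.7,'pics/w12c.png')
m=viewer.camera_model('wrist'); mt=(m,np.array(m['mount']))
print(m['mount'][:3,3] if hasattr(m['mount'],'shape') else '', onz(mt,[(320,219),(289,118),(356,118)],-10.3).round(1))
a=np.radians(HA-90); hx=np.array([np.cos(a),np.sin(a),0]);hy=np.array([-hx[1],hx[0],0])
ms=cam('scene'); 
for z in(128,130): 
    P=onz(ms,np.array([(375,313),(465,313)])/3.3+[130,80]-.3,z); print('scene card top',P.round(1),((P-HC)@np.c_[hx,hy]).round(1))
t=cv2.imread('pics/top12.png')[:,:,::-1].copy(); crop(t,340,190,420,250,9,'pics/tp12.png')
E
```

```text
[  83.11242008    0.5679012  -131.40546133] [[ 35.6   0.7 -10.3]
 [ 79.7 -11.9 -10.3]
 [ 79.7  15.4 -10.3]]
scene card top [[ 464.9 -147.9  128. ]
 [ 485.6  -88.4  128. ]] [[  2.8 -32.9]
 [  5.9  30. ]]
scene card top [[ 467.1 -148.   130. ]
 [ 487.7  -88.8  130. ]] [[  4.9 -32.4]
 [  8.   30.2]]
```

View pics/w12c.png

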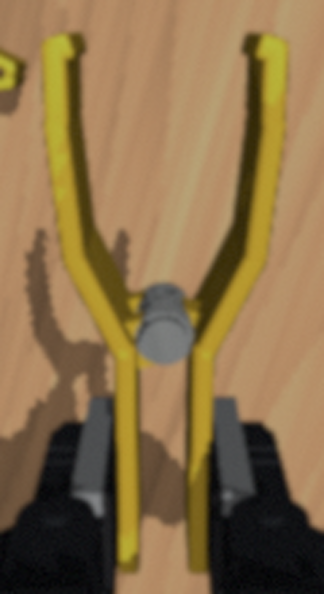

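View pics/tp12.png

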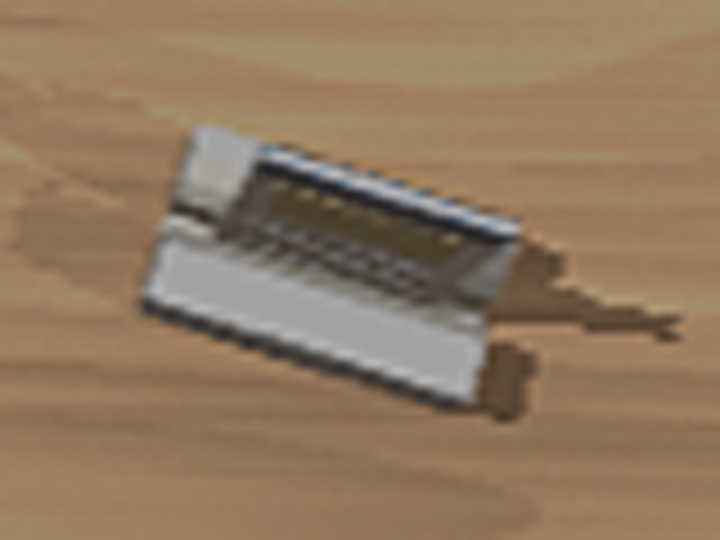

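```bash
python3 - <<'E'
from card import *
from td import down
a=np.radians(HA-90); hx=np.array([np.cos(a),np.sin(a),0]);hy=np.array([-hx[1],hx[0],0])
P=onz(cam('top'),np.array([(258,150),(520,228)])/9+[340,190]-.45,130); print('top-view card top',P.round(1),((P-HC)@np.c_[hx,hy]).round(1))
s=telemetry.sense()
p=HC+hx*.5-hy*143+[0,0,77]; print(p,s['time']); down(s,p,HA)
E
```

```text
top-view card top [[ 486.1  -86.7  130. ]
 [ 468.4 -149.6  130. ]] [[  5.9  31.7]
 [  6.7 -33.6]]
[ 431.60482866 -252.82306909   77.        ] 15.3
shift cm [11.34 -7.19  9.37] rv [-0.001 -0.001  0.571]
```

```bash
python3 -m inch '[[[2,-1.3,1],[0,0,0.1],0.15],[[5,-3.2,4],[0,0,0.25],0.15],[[8,-5.1,7],[0,0,0.4],0.15],[[11.3,-7.1,9.3],[0,0,0.571],0.15],[[11.3,-7.1,9.3],[0,0,0.571],0.15],[[11.3,-7.1,9.3],[0,0,0.571],0.15],[[11.3,-7.1,9.3],[0,0,0.571],0.15],[[11.3,-7.1,9.3],[0,0,0.571],0.15],[[11.3,-7.1,9.3],[0,0,0.571],0.15]]'
python3 - <<'E'
from card import *
from td import down
s=telemetry.sense()
im=viewer.snapshot('wrist'); cv2.imwrite('pics/w13.png',im[:,:,::-1]); print(s['tool_pos'],s['joint_pos'].round(1))
a=np.radians(HA-90); hx=np.array([np.cos(a),np.sin(a),0]);hy=np.array([-hx[1],hx[0],0])
print('tcp in holder',(s['tool_pos']-HC)@np.c_[hx,hy])
E
```

```text
time: 16.2
tool_pos: [435.1, -255.0, 80.6]
tcp_rot: [179.8, 0.1, 73.6]
ft_force: [0.6, -0.1, -0.9]
finger_gap: 16.3
[ 435.11704677 -254.981158     80.56272511] [-36.2   0.6 110.    0.   69.1 -19.8]
tcp in holder [   4.47863788 -144.07864007]
```

View pics/w13.png

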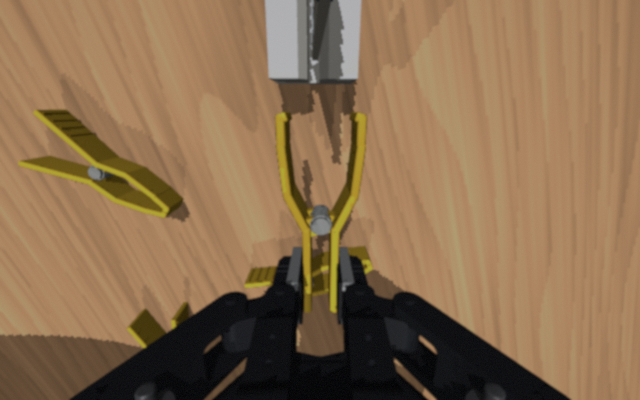

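```bash
python3 - <<'E'
from card import *
s=telemetry.sense();mc=cam('wrist',s); print(s['tool_pos'].round(1))
a=np.radians(HA-90); hx=np.array([np.cos(a),np.sin(a),0]);hy=np.array([-hx[1],hx[0],0])
im=cv2.imread('pics/w13.png')[:,:,::-1].copy(); crop(im,250,0,380,135,5,'pics/w13c.png')
R=Ro.from_euler('xyz',s['tcp_rot'],degrees=True).as_matrix()
P=onz(mc,[(271,78.5),(358,78.5),(315,80)],38); print(((P-HC)@np.c_[hx,hy]).round(1))
P=onz(mc,[(289,118),(356,118)],s['tool_pos'][2]+10.3); print('tips',((P-HC)@np.c_[hx,hy]).round(1))
E
```

```text
[ 434.8 -254.8   80.3]
[[-23.4 -44.5]
 [ 25.4 -44.4]
 [  1.3 -45.2]]
tips [[ -8.7 -64.1]
 [ 18.6 -64.1]]
```

View pics/w13c.png

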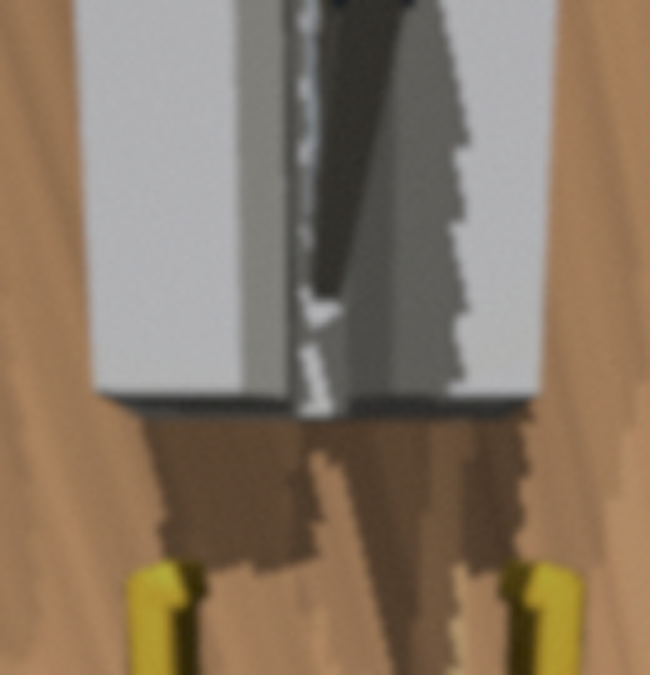

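```bash
python3 - <<'E'
from card import *
s=telemetry.sense();mc=cam('wrist',s)
a=np.radians(HA-90); hx=np.array([np.cos(a),np.sin(a),0]);hy=np.array([-hx[1],hx[0],0])
o,d=ray(mc,[(324.0,0.5),(318.3,30),(315,58)])
for e in(-31.5,-33):
  t=(e-(o-HC)@hy)/(d@hy); P=o+d*t[:,None]; print(e,((P-HC)@np.c_[hx,hy,[0,0,1]]).round(1).tolist())
E
```

```text
-31.5 [[4.9, -31.5, 116.9], [3.3, -31.5, 85.1], [1.1, -31.5, 20.9]]
-33 [[4.9, -33.0, 121.8], [3.3, -33.0, 91.7], [1.2, -33.0, 30.7]]
```

```bash
python3 -m inch '[[[0,0,0],[0,0,0],0.15],[[0,0,0],[0,0,0],0.15],[[0,0,0],[0,0,0],0.15],[[0,0,0],[0,0,0],0.15]]'
python3 - <<'E'
from card import *
s=telemetry.sense()
im=viewer.snapshot('wrist'); cv2.imwrite('pics/w14.png',im[:,:,::-1]);mc=cam('wrist',s)
crop(im,250,0,380,135,5,'pics/w14c.png')
a=np.radians(HA-90); hx=np.array([np.cos(a),np.sin(a),0]);hy=np.array([-hx[1],hx[0],0])
print('tcp in holder',(s['tool_pos']-HC)@np.c_[hx,hy,[0,0,1]])
P=onz(mc,[(289,118),(356,118)],s['tool_pos'][2]+10.3); print('tips',((P-HC)@np.c_[hx,hy]).round(1))
E
```

```text
time: 16.65
tool_pos: [433.7, -253.8, 79.2]
tcp_rot: [179.9, 0.0, 73.6]
ft_force: [0.4, -0.1, -0.8]
finger_gap: 16.5
tcp in holder [   2.77581881 -143.36036967   79.22581905]
tips [[-10.  -63.5]
 [ 17.3 -63.5]]
```

View pics/w14c.png

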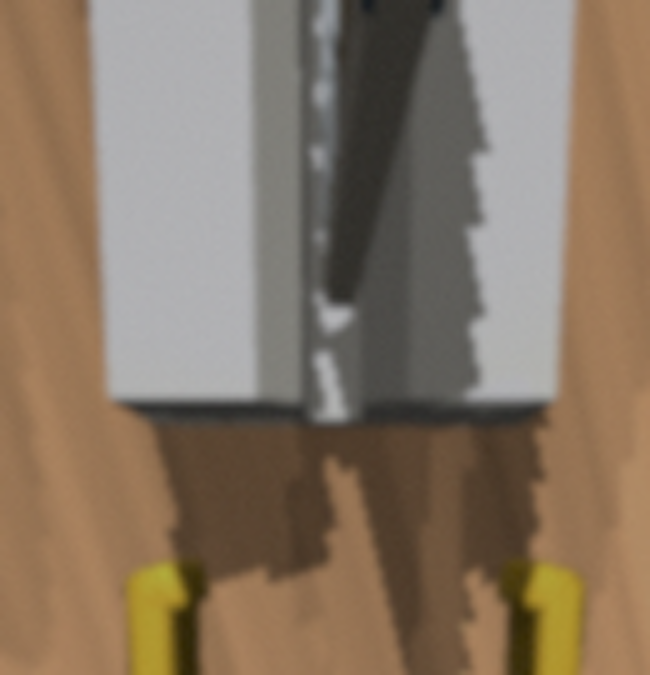

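Jaw mid-line is now at +3.6 against the card at about +3.3 mm. Sliding forward along the slot direction.

```bash
python3 -m inch '[[[0.7,0,0],[0,0,0],0.15],[[1.5,0,0],[0,0,0],0.15],[[2.3,0,0],[0,0,0],0.15],[[2.5,0,0],[0,0,0],0.15],[[2.5,0,0],[0,0,0],0.15],[[2.5,0,0],[0,0,0],0.15],[[2.5,0,0],[0,0,0],0.15]]'
python3 - <<'E'
from card import *
s=telemetry.sense()
im=viewer.snapshot('wrist'); cv2.imwrite('pics/w15.png',im[:,:,::-1]);mc=cam('wrist',s)
a=np.radians(HA-90); hx=np.array([np.cos(a),np.sin(a),0]);hy=np.array([-hx[1],hx[0],0])
print('tcp in holder',(s['tool_pos']-HC)@np.c_[hx,hy,[0,0,1]])
P=onz(mc,[(289,118),(356,118)],s['tool_pos'][2]+10.3); print('tips',((P-HC)@np.c_[hx,hy]).round(1))
E
```

```text
time: 17.4
tool_pos: [440.8, -230.0, 79.3]
tcp_rot: [179.9, 0.0, 73.6]
ft_force: [0.0, -0.7, -0.4]
finger_gap: 16.4
tcp in holder [   2.83182625 -118.5064521    79.28967882]
tips [[-10.  -38.7]
 [ 17.3 -38.7]]
```

View pics/w15.png

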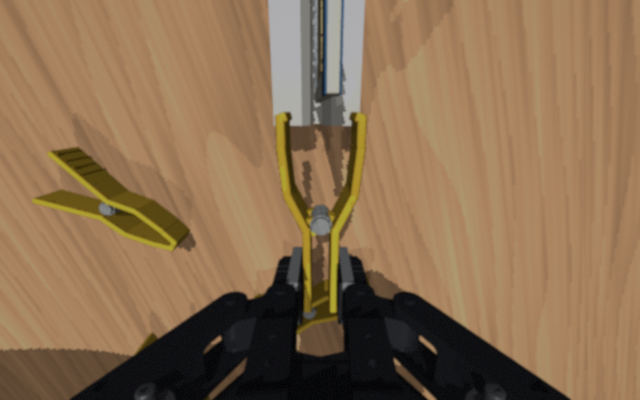

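```bash
python3 - <<'E'
from card import *
s=telemetry.sense();mc=cam('wrist',s)
a=np.radians(HA-90); hx=np.array([np.cos(a),np.sin(a),0]);hy=np.array([-hx[1],hx[0],0])
im=cv2.imread('pics/w15.png')[:,:,::-1].copy(); crop(im,260,0,380,135,6,'pics/w15c.png')
P=onz(mc,[(326,95),(341,93)],130); print('card top corner',((P-HC)@np.c_[hx,hy]).round(1))
P=onz(mc,[(272,126),(366,126)],38); print('holder end',((P-HC)@np.c_[hx,hy]).round(1))
E
```

```text
card top corner [[  4.2 -31.7]
 [  8.2 -31.2]]
holder end [[-25.4 -44.7]
 [ 29.7 -44.7]]
```

View pics/w15c.png

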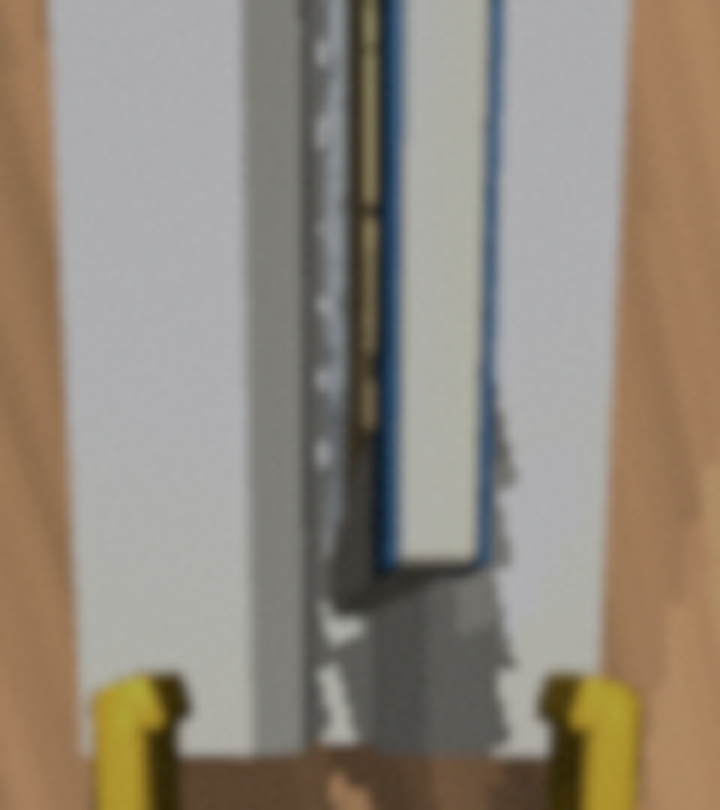

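```bash
python3 -m inch '[[[0.6,0,0],[0,0,0],0.15],[[1.3,0,0],[0,0,0],0.15],[[2.0,0,0],[0,0,0],0.15],[[2.5,0,0],[0,0,0],0.15],[[2.5,0,0],[0,0,0],0.15],[[2.5,0,0],[0,0,0],0.15],[[2.5,0,0],[0,0,0],0.15],[[2.5,0,0],[0,0,0],0.15],[[2.5,0,0],[0,0,0],0.15],[[2.5,0,0],[0,0,0],0.15]]'
python3 - <<'E'
from card import *
s=telemetry.sense()
im=viewer.snapshot('wrist'); cv2.imwrite('pics/w16.png',im[:,:,::-1]);mc=cam('wrist',s)
a=np.radians(HA-90); hx=np.array([np.cos(a),np.sin(a),0]);hy=np.array([-hx[1],hx[0],0])
print('tcp in holder',(s['tool_pos']-HC)@np.c_[hx,hy,[0,0,1]])
P=onz(mc,[(289,118),(356,118),(320,219)],s['tool_pos'][2]+10.3); print('tips,piv',((P-HC)@np.c_[hx,hy]).round(1))
im=viewer.snapshot('scene'); cv2.imwrite('pics/s16.png',im[:,:,::-1]); crop(im,170,80,330,230,4,'pics/sc16.png')
im=viewer.snapshot('top'); crop(im,320,150,480,270,4.5,'pics/tp16.png')
E
```

```text
time: 18.45
tool_pos: [447.8, -206.0, 79.2]
tcp_rot: [179.9, 0.0, 73.6]
ft_force: [-0.9, -0.1, 1.0]
finger_gap: 16.2
tcp in holder [  2.81979845 -93.49939956  79.24134178]
tips,piv [[-10.  -13.7]
 [ 17.3 -13.7]
 [  2.7 -57.8]]
```

View pics/w16.png

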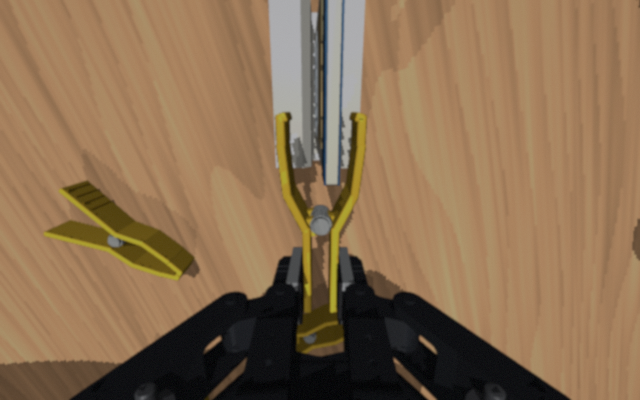

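View pics/sc16.png

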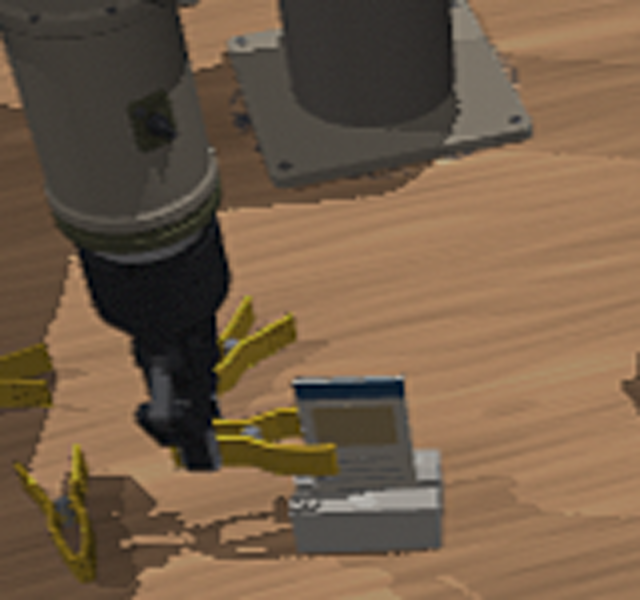

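View pics/tp16.png

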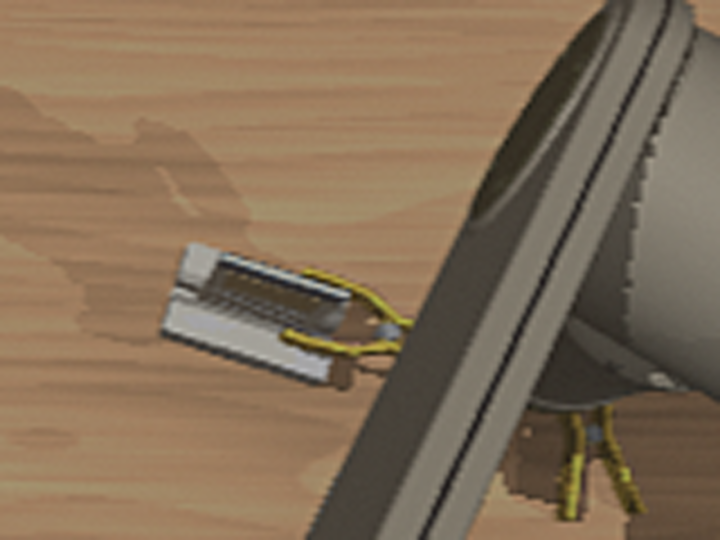

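```bash
python3 - <<'E'
from card import *
s=telemetry.sense();mc=cam('wrist',s)
a=np.radians(HA-90); hx=np.array([np.cos(a),np.sin(a),0]);hy=np.array([-hx[1],hx[0],0])
im=cv2.imread('pics/w16.png')[:,:,::-1].copy()
for z in (67,79,90):
    for e in (-33,):
        c=.6+5.6*(z-10)/120
        for k in(-2,2):
            p=proj(mc,HC+hx*(c+k)+hy*e+[0,0,z])[0]; print(z,k,p.round(1)); cv2.circle(im,tuple(int(v) for v in p.round()),0,(255,0,0),-1)
crop(im,260,90,380,240,4,'pics/w16c.png'); print(s['time'],s['ft_force'],s['qd'].round(2),s['tool_pos'])
E
```

```text
67 -2 [317.2 156.8]
67 2 [325.1 156.8]
79 -2 [318.2 160.9]
79 2 [326.8 160.9]
90 -2 [319.2 165.3]
90 2 [328.6 165.3]
18.6 [-0.36859618  0.74314268 -1.20226282] [ 0.01 -0.01 -0.01  0.03 -0.05 -0.  ] [ 447.81133833 -205.94897228   79.24401208]
```

View pics/w16c.png

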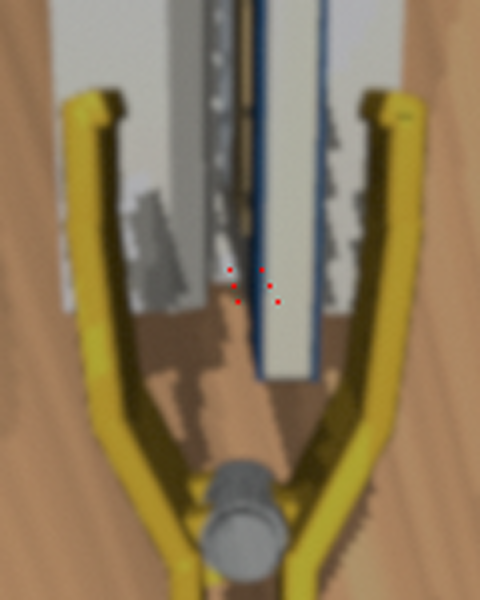

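The card's edge lies well between the levers, with about 10 mm free on each side. The arm is still and the wrist force is near zero, so I'm handing in.

```bash
python3 -c "
from bench import r
print(r.hand_in())"
```

```text
the job is handed in; nothing more can be done
None
```

I stood the card in the holder, picked up the clip, and handed the job in at about 18.6 s of the 58 s, with the open jaws around the card's edge. The hand-in gives no verdict, so the checks below are my own measurements.

**Card:** I gripped it by its overhanging banded end and pushed it down until the slot floor answered with 20 N, then let go. It stands band up, about 1 mm off centre, leaning outward about 0.05 rad, against 0.11 rad allowed.

**Clip:** I took the yellow clip farthest from the base (615 mm) and squeezed it to its stop, with the jaw tips about 27 mm apart. I slid it in horizontally at about 78 mm height around the card's -y edge.

**Last checks:**
- **Jaw position:** the tips are about 18 mm in from the card's edge, roughly 13 mm either side of its mid-plane. The pivot is about 58–64 mm from the holder's centre.
- **Clearance:** about 10 mm is free on each side of the card. The arm was still, and the wrist force was about 1.5 N, which is noise level.
- **Bystanders:** the press, bowl and cup were not touched, going by the planned paths and the pictures; I did not measure their positions again.

**Disagreements:**
- The wrist camera calibration varied by 1–2 mm between readings, so I set the final fit from the card and clip seen together in one picture.
- The gripper's gap read 62–63 mm on the 64 mm card and about 16 mm on the 18 mm handles, so it probably reads 1–2 mm low.

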